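# Clear the mug from the drawer and put the stapler away

### The arm

A 7-joint arm with a two-finger parallel gripper is mounted at the origin on the work surface. World frame = base frame: x ahead of the robot, y to its left, z up, the work surface at z = 0. Lengths are in mm, angles in rad, forces in N, time in s.
With the tool pointing down it reaches from about 400 to 925 mm from the base axis. Payload 5.6 kg.
Tool frame: the origin (TCP) lies between the finger pads; the fingertips stand 25 mm ahead of it and the grasp point (between the pads) lies 6 mm ahead of it; z points along the fingers, y is the direction in which the jaws open and shut (so a half turn about z gives the same grasp; the last joint's range is limited). The gripper opens to 85 mm and grips with 20 to 120 N. Pads are 22 mm wide; open, the fingers measure 114 mm over their backs; the gripper's body (76 mm by 85 mm) begins 54 mm behind the grasp point. The pads swing forward as they close: fully open they stand 13 mm farther back than shut.
Start: joints at [1.22, 0.468, -0.012, 1.603, 0.006, 1.071, -0.056], TCP at [196.885, -619.47, 256.29] pointing down, gripper open.
Joint ranges: [-2.53, 2.53], [-0.31, 2.02], [-1.57, 1.55], [0.28, 2.44], [-1.29, 4.43], [0.15, 1.84], [-2.92, 2.92]. Speed limits (rad/s): [2.57, 2.57, 3.14, 3.14, 3.14, 3.14, 3.14].

### API

Orientations are given as [roll, pitch, yaw] about the fixed x, y, z axes, in that order (R = Rz(yaw) Ry(pitch) Rx(roll)).
In Python, from rig import ctrl gives the robot as it stands.
- The arm moves only by the tool step_arm, never from a script. Its argument "series" is text: rows parted by semicolons, each of 7 numbers parted by spaces: the shift along the tool's x, y, z in m, then the turn, a rotation vector about the tool's x, y, z in degrees, then the closure in counts, from 0 (fully open) to 255 (shut). A call has 1 to 10 rows; each row is the pose to reach, as a shift and turn from the pose commanded when the call began, along the tool's axes at that moment; what a row does not reach only later rows make up. A row lasts 1/8 s, in which the tool goes at most 62.5 mm and 10.7 degrees, less where a joint would pass 70% of its speed; a pose out of reach is approached as far as the arm can. A call with a gripper value outside its range is refused whole. The fingers move at their own pace and stop on an object; "force" is the grip in N (left out, the last holds). Time passes only in rows, so rows that repeat a pose let the fingers close. It gives the time, the measured TCP pose, the force and the opening at its end, in the units of the state.
- ctrl.sense(): the state, without advancing time (a new reading comes with each control period).
- ctrl.get_image(name): name is "scene" or "top" or "wrist"; returns (picture, depth): 400x640x3 uint8, red, green, blue; 400x640 float32, mm along the optical axis (not along the pixel's ray), 0 where there is no reading.
- ctrl.camera_params(name): a dict with "mtx" (3x3 intrinsics, pixels), "rvec" (rotation vector, rad) and "tvec" (3), from world to camera coordinates, as OpenCV has them. Camera axes: x right, y down, z forward; pixel columns grow to the right and rows downward; lengths in mm; the calibration is good to about 2 mm. A picture is of the moment at which its call begins: read the wrist's pose just before it. camera_params takes no time and is no camera call; for the wrist camera it gives the pose at the moment of the call.
- ctrl.hand_in(): hands the job in, once; it reports no verdict.
The state is a dict: "time_s": time; "joint_pos": joint angles; "qd": joint speeds; "joint_efforts": joint torques, N m; "tcp_pos": TCP position; "orientation": TCP orientation; "ft_force": force on the tool from outside, world axes, zero at the start; "moment": the same for the moment, N m; "finger_gap": finger opening in mm.
Only numpy, scipy, OpenCV 4.12 (cv2) and the standard library are available. Lean on these libraries where they do the work, as an engineer would, in place of code of your own. Each camera call takes 0.05 s, during which the arm holds its last target.

### The job

Someone has left a steel mug standing in the way of the little wooden chest's drawer: before opening the drawer, stand that mug upright on the tea tray. Then put the stapler away: pull the drawer wide open by its knob, lay the stapler inside and push the drawer fully shut. Set things down rather than dropping them, and leave everything else where it is.

Things in the scene. Friction and masses are not known exactly. Their poses are not given: they have to be found in the camera images.
- mug_mid (a point): The stainless steel mug that stands in front of the drawer; this point is its centre, 40 mm above its underside. Round, 66 mm across (69 mm at the rim), 80 mm high, wall 3 mm, about 140 g; z up. Its handle sticks out along its +y axis, to 64 mm from the mug's axis, 17 to 68 mm above the underside; it starts turned roughly towards the robot.
- tray_in (a point): Fixed aluminium tea tray, 280 mm (x) by 200 mm (y), wall 4 mm, rim 14 mm above the table. This point is the centre of its floor, 4 mm above the table; z up. The second mug and the sugar jar stand on its +x half; its -x half is empty. The tray lies left or right of the middle, the clipboard on the other side.
- drawer (a joint): Opening of the chest's only drawer in m: 0 fully shut, 0.14 fully open (end stop). It may start a few mm ajar. It slides with 1 to 2 N of friction and stays where it is left. The drawer's inside, measured from the knob point: x from +42 to +220 mm, y within 110 mm, floor 34 mm lower; side walls end 15 mm, the front panel 38 mm above the knob point, the opening it slides into 39 mm above it. Fully open, x from +42 to +149 mm is clear of the chest's top board.
- chest_edge (a point): Middle of the top front edge of the little wooden chest (fixed), 172 mm above the table. The chest is 260 mm wide (y) and 220 mm deep: a drawer, two pigeonholes above. A pencil tin stands on top, 190 mm high with its pencils. x points level into the chest, so the drawer opens along -x; y along the front, z up. The 14 mm top board juts out 15 mm past the drawer front and leaves a gripper pointing straight down no room at the knob.
- drawer_knob (a point): Centre of the grip of the drawer's turned wooden knob; moves with the drawer. The knob is 29 mm across at this point, on a 14 mm neck; it lies in the middle of the drawer front, 53 mm above the table, 24 mm out from the front; the knob's end is 10 mm further out. Axes as the chest's: x into the chest, y along the front, z up.
- stapler_mid (a point): The desk stapler: steel base, metal magazine and grey plastic cover, 96 mm long (along its x), 28 mm wide (y) at base and hinge, cover 22 mm wide, 45 mm high, about 180 g. This point is its centre, 22 mm above its underside. z up. It lies on the clipboard (4 mm above the table).
- mug2_mid (a point): Second, identical mug already on the tray; its centre, 40 mm above its underside. Stays there.
- sugar_mid (a point): Glass sugar jar with steel lid on the tray, 58 mm across, 75 mm high; its centre. Stays there.
- eraser: Red eraser, 55 x 22 x 12 mm, lying on the table between the robot and the chest; origin under its centre. Stays there.
- punch: Two-hole paper punch, 100 x 62 mm, 51 mm high, on the near part of the clipboard; origin under its centre. Stays there.
There are look-alikes about, which are no part of the job. What is meant by the part that bears stapler_mid is not pink, and is the larger of those in its own colour.

How it is judged:
By the outcome, as a careful person would: the job done as asked, in the order asked, and still so for the second after the job is handed in, with the robot touching nothing.
It also fails if it takes over 72 s, if anything falls off the work surface, if the arm or the gripper's body presses on something with over 40 N, if the wrist force passes 120 N, or if a joint passes its speed limit or range.

## Working session

There is one attempt and no reset: what is moved stays moved. The work goes in short steps, Python scripts to look and compute and a tool call to move; the robot and the scene stay as the last step left them, time stands still between calls to the robot, and variables do not carry over. Pictures are saved under pics/ and viewed, and the job is handed in when it is done.

Besides the shell and the picture viewer there is one more tool, called after "Emit:" as name(argument=value, ...), one argument or row to a line, values as JSON. step_arm: Moves the arm, as the interface text tells. Its arguments: {"type":"object","properties":{"series":{"type":"string"},"force":{"type":"number"}},"required":["series"]}

```bash
ls; mkdir -p pics
cat > h.py <<'E'
import numpy as np, cv2
from rig import ctrl
def snap(n,f):
    p=ctrl.camera_params(n); im,d=ctrl.get_image(n)
    cv2.imwrite('pics/'+f+'.png',im[:,:,::-1]); np.savez('pics/'+f+'.npz',im=im,d=d,**p); return im,d,p
def load(f):
    z=np.load('pics/'+f+'.npz'); return z['im'],z['d'],z
def world(d,p):
    R,_=cv2.Rodrigues(np.array(p['rvec'],float)); K=np.array(p['mtx']); t=np.array(p['tvec'],float).ravel()
    v,u=np.mgrid[:d.shape[0],:d.shape[1]]
    c=np.stack([(u-K[0,2])/K[0,0]*d,(v-K[1,2])/K[1,1]*d,d],-1)
    w=(c-t)@R
    w[d==0]=np.nan
    return w
E
python3 - <<'E'
from h import *
for n in ['scene','top','wrist']: 
    im,d,p=snap(n,n+'0'); print(n,(d>0).mean(), -cv2.Rodrigues(np.array(p['rvec'],float))[0].T@np.array(p['tvec']).ravel())
print(ctrl.sense())
E
```

```text
pics
scene 0.9959296875 [1720.296848    527.55279806  974.58204696]
top 0.99609375 [ 412.18261052   91.51714729 1357.07687991]
wrist 0.9958984375 [ 260.54682295 -599.03689367  373.04983838]
{'time_s': 0.15, 'joint_pos': array([ 1.22006168,  0.46817844, -0.0115786 ,  1.60337063,  0.00595081,
        1.07141671, -0.05628561]), 'qd': array([ 0.00110166, -0.00257451, -0.00159107, -0.00015299,  0.00086901,
       -0.0015357 ,  0.0008379 ]), 'joint_efforts': array([ 1.60830015e-03, -5.32792962e+01,  2.20924214e-02, -2.51552242e+01,
        1.15087538e-02,  5.54744431e-03, -1.08140347e-05]), 'tcp_pos': array([ 196.71264055, -619.12271722,  255.57196926]), 'orientation': array([-3.14025585e+00,  7.06982796e-05,  3.07638575e-01]), 'ft_force': array([-0.17711835, -0.3621685 ,  0.05984189]), 'moment': array([-0.01879198, -0.03837403, -0.00325768]), 'finger_gap': 85.38095541678541}
```

View pics/scene0.png

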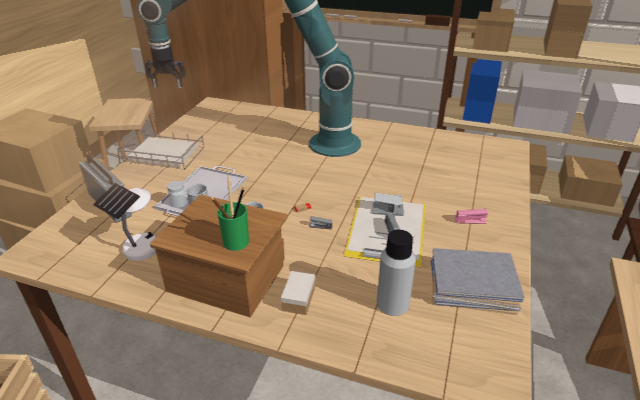

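View pics/top0.png

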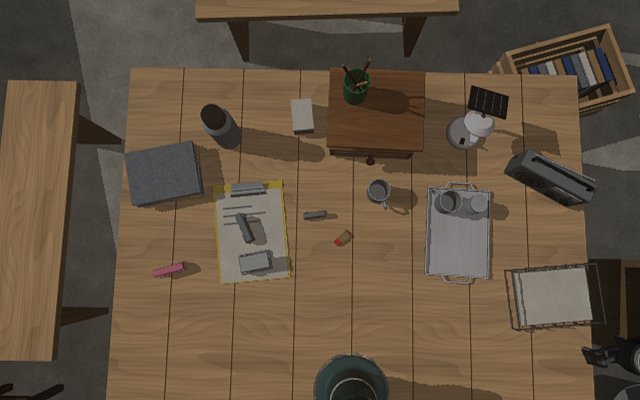

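View pics/wrist0.png

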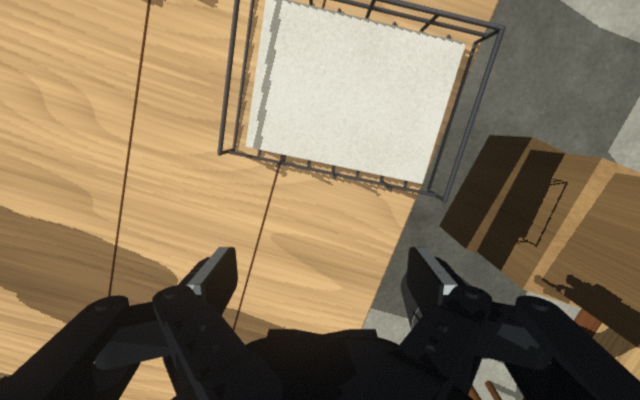

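The top view shows the mug at (378,190) with its handle down-right, and the chest knob at (370,160). The tray centre is at (460,230), with mug2 and the jar on its far half. The large stapler lies on the clipboard at (245,227). A small grey look-alike is at (315,215), a pink one at (170,270), and the eraser at (343,238).

Run:
```python
from h import *
im,d,p=load('top0'); w=world(d,p)
def reg(n,u0,u1,v0,v1,z0,z1):
    s=w[v0:v1,u0:u1].reshape(-1,3); m=(s[:,2]>z0)&(s[:,2]<z1); q=s[m]
    if len(q)<5: print(n,len(q));return
    r=cv2.minAreaRect(q[:,:2].astype(np.float32)); 
    (cx,cy),rad=cv2.minEnclosingCircle(q[:,:2].astype(np.float32))
    print(n,len(q),'mean',q.mean(0).round(1),'rect',np.round(r[0],1),np.round(r[1],1),round(r[2],1),'circ',round(cx,1),round(cy,1),round(rad,1),'z',np.percentile(q[:,2],[2,50,98]).round(1))
reg('table',330,360,270,300,-20,20)
reg('mug rim',360,400,172,215,74,95)
reg('mug all',360,400,172,215,12,95)
reg('handle',360,400,172,215,25,70)
reg('tray',415,500,175,285,6,25)
reg('mug2',430,462,185,215,70,95)
reg('jar',462,492,185,220,60,90)
reg('stapler',225,265,205,245,12,70)
reg('lookalike',300,330,205,225,6,60)
reg('punch',235,275,247,277,15,70)
reg('eraser',330,355,228,250,5,30)
reg('chest top',325,430,60,160,160,178)
reg('knob',360,380,152,168,30,75)
reg('clip',210,295,180,285,1,8)
# 4x upscale crops
b=im[:,:,::-1]
cv2.imwrite('pics/c1.png',cv2.resize(b[130:290,330:500],None,fx=4,fy=3.5,interpolation=2)[:600])
cv2.imwrite('pics/c2.png',cv2.resize(b[170:290,205:365],None,fx=5,fy=5,interpolation=2))
```

```text
table 897 mean [322.3  23.3  -1.1] rect [322.4  23. ] [90.6 92.2] 0.9 circ 322.6 23.3 64.3 z [-6.1 -1.   4.5]
mug rim 83 mean [616.3 -74.   78.3] rect [614.6 -74.1] [65.9 66.4] 27.5 circ 615.2 -74.3 34.3 z [74.5 78.4 83.8]
mug all 281 mean [610.2 -78.1  55.6] rect [609.  -82.5] [88.  67.2] 53.7 circ 602.3 -81.6 47.9 z [13.2 61.6 81.3]
handle 147 mean [605.6 -80.6  49.3] rect [606.6 -83.2] [84.4 63.4] 53.3 circ 601.2 -83.5 46.2 z [25.9 49.9 69.7]
tray 1408 mean [ 494.7 -329.8   10.7] rect [ 503.8 -334.8] [261.2 349.7] 88.8 circ 514.0 -324.5 198.1 z [ 6.1  9.4 21. ]
mug2 143 mean [ 586.6 -293.3   78.8] rect [ 583.6 -286. ] [76.1 67.6] 84.8 circ 590.7 -283.9 44.4 z [70.3 80.1 87.1]
jar 267 mean [ 575.9 -376.    77.1] rect [ 576.3 -377.4] [52.2 52.4] 36.8 circ 575.6 -377.4 27.5 z [63.2 77.6 83.7]
stapler 254 mean [491.7 339.8  40.6] rect [493.5 341.8] [92.6 27.6] 25.0 circ 492.8 343.3 47.0 z [12.3 43.  49.6]
lookalike 136 mean [539.1 125.4  27.5] rect [545.9 120.4] [31.4 80. ] 16.8 circ 539.4 118.4 40.2 z [ 6.4 29.1 35.5]
punch 487 mean [388.  305.5  48.4] rect [388.4 304.1] [59.9 89.8] 11.6 circ 386.8 305.6 51.8 z [24.6 49.4 57.8]
eraser 121 mean [468.   35.1  11.1] rect [470.7  35.8] [75.7 52.8] 16.7 circ 468.1 44.4 41.6 z [ 5.4 11.  17.8]
chest top 6958 mean [827.2 -59.3 170.8] rect [838.9 -53.3] [280.3 243.9] 88.2 circ 838.5 -53.0 182.2 z [165.6 170.8 175.7]
knob 140 mean [718.1 -48.6  58. ] rect [712.1 -47.6] [35.4 62.4] 0.2 circ 725.4 -47.5 31.3 z [31.4 59.1 74.5]
clip 4587 mean [483.8 323.    3.8] rect [485.  322.2] [333.7 271.7] 1.4 circ 487.8 318.0 209.7 z [1.1 3.5 7.6]
```

View pics/c1.png

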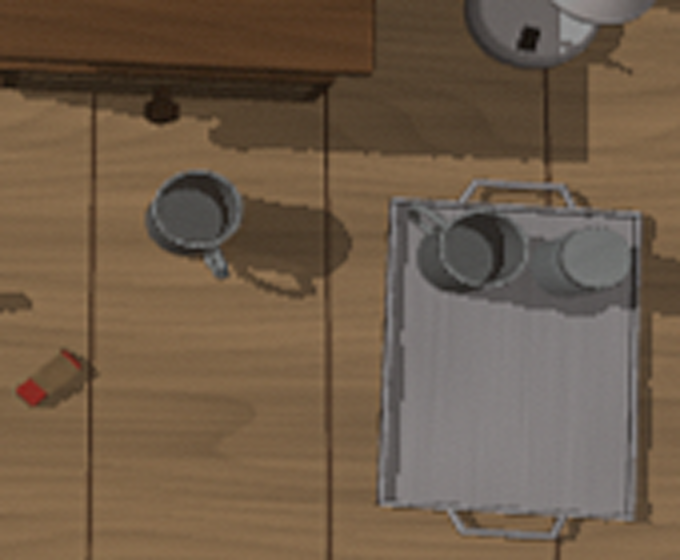

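View pics/c2.png

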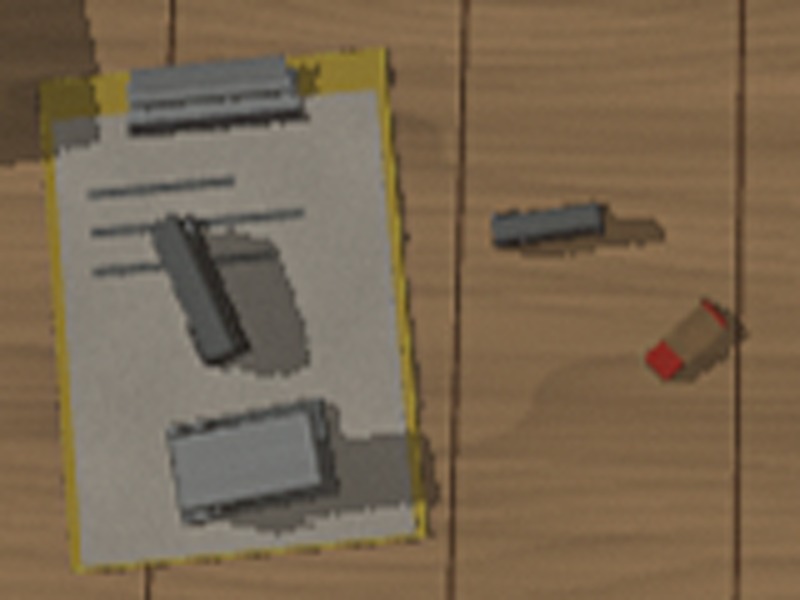

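Run:
```python
from h import *
im,d,p=load('top0'); w=world(d,p)
# chest top: front edge & sides
m=(w[...,2]>162)&(w[...,2]<180); 
mm=np.zeros_like(m); mm[60:160,325:430]=m[60:160,325:430]
f=[]
for u in range(332,420):
    v=np.where(mm[:,u])[0]
    if len(v): f.append(w[v.max(),u])
f=np.array(f); l=cv2.fitLine(f[:,:2].astype(np.float32),cv2.DIST_HUBER,0,.01,.01).ravel(); print('front',l, 'ang',np.degrees(np.arctan2(l[1],l[0])), f[:,2].mean())
for side,fn in(('L',min),('R',max)):
    q=np.array([w[v,fn(np.where(mm[v])[0])] for v in range(80,148) if mm[v].any()])
    l=cv2.fitLine(q[:,:2].astype(np.float32),cv2.DIST_HUBER,0,.01,.01).ravel();print(side,l,np.degrees(np.arctan2(l[1],l[0])))
# scene view chest
# drawer front plane & knob from scene? list the knob points by z
K=w[150:170,358:384]; 
k=K[(K[...,2]>20)&(K[...,2]<80)&(K[...,0]<730)]
print(np.round(k[k[:,0].argsort()],0)[:60:2])
# tray rims by mask z 9-25 restricted
s=w[180:285,415:500]; z=s[...,2]
# grey mask by saturation
hsv=cv2.cvtColor(im,cv2.COLOR_RGB2HSV)[180:285,415:500]
g=(hsv[...,1]<40)
g=cv2.morphologyEx(g.astype(np.uint8),cv2.MORPH_OPEN,np.ones((3,3)))
c=max(cv2.findContours(g,0,1)[0],key=cv2.contourArea); r=cv2.minAreaRect(c); bx=cv2.boxPoints(r)+[415,180]; print('tray box px',bx)
R,_=cv2.Rodrigues(p['rvec']);Km=p['mtx'];t=p['tvec'].ravel();C=-R.T@t
def ray(u,v,zz):
    q=R.T@np.linalg.solve(Km,[u,v,1]); return C+q*(zz-C[2])/q[2]
P=np.array([ray(*b,14) for b in bx]);print(P.round(1),P.mean(0), np.linalg.norm(np.diff(P,axis=0),axis=1))
```

```text
front [ 3.3874422e-02  9.9942613e-01  7.1850598e+02 -5.2591122e+01] ang 88.05876 167.09807359918616
L [ 9.9943733e-01 -3.3540696e-02  8.3670612e+02  8.5653664e+01] -1.9221007
R [ 9.9945211e-01 -3.3098459e-02  8.2572131e+02 -1.9096245e+02] -1.8967483
[[694. -52.  60.]
 [695. -43.  55.]
 [697. -56.  49.]
 [698. -43.  60.]
 [698. -49.  59.]
 [698. -40.  57.]
 [699. -37.  53.]
 [700. -52.  64.]
 [700. -46.  63.]
 [700. -49.  62.]
 [701. -45.  71.]
 [702. -37.  53.]
 [703. -62.  53.]
 [703. -58.  64.]
 [704. -44.  73.]
 [705. -55.  58.]
 [706. -42.  66.]
 [706. -55.  64.]
 [707. -58.  63.]
 [707. -40.  59.]
 [709. -45.  67.]
 [709. -42.  64.]
 [711. -52.  59.]
 [712. -48.  69.]
 [712. -45.  67.]
 [712. -55.  65.]
 [714. -40.  57.]
 [717. -46.  59.]
 [718. -49.  56.]
 [719. -49.  62.]]
tray box px [[423.70992279 275.68716431]
 [427.08354187 186.28617191]
 [491.25630951 188.70778656]
 [487.88269043 278.10877991]]
[[ 354.4 -223.7   14. ]
 [ 638.1 -237.6   14. ]
 [ 633.8 -443.8   14. ]
 [ 350.2 -424.8   14. ]] [ 494.13607108 -332.45745451   14.        ] [284.00906331 206.24038363 284.24243395]
```

```bash
cat >> h.py <<'E'
from scipy.spatial.transform import Rotation as Ro
def pose():
    s=ctrl.sense(); return np.array(s['tcp_pos']),Ro.from_euler('xyz',s['orientation'])
def down(yaw): return Ro.from_euler('xyz',[np.pi,0,np.radians(yaw)])
def to(pos,R,frm=None):
    p,R0=frm or pose()
    sh=R0.inv().apply(np.array(pos)-p)/1000; rv=np.degrees((R0.inv()*R).as_rotvec())
    print('shift',sh.round(4),'turn',rv.round(2),'dist',np.linalg.norm(sh).round(3)); return sh,rv
E
python3 - <<'E'
from h import *
to([560,-85,250],down(20))
im,d,p=load('top0'); w=world(d,p); s=w[172:215,360:400].reshape(-1,3); s=s[(s[:,2]>12)&(s[:,2]<75)]
r=np.hypot(s[:,0]-615,s[:,1]+74); h=s[r>40]; print(h.round(0)); q=h.mean(0)-[615,-74,0]; print(np.degrees(np.arctan2(q[1],q[0])))
E
```

```text
shift [ 0.508  -0.399   0.0061] turn [-0.08  0.   -2.37] dist 0.646
[[ 578.  -91.   69.]
 [ 575.  -88.   68.]
 [ 575.  -92.   66.]
 [ 576.  -96.   61.]
 [ 577.  -88.   25.]
 [ 576.  -91.   29.]
 [ 572.  -89.   63.]
 [ 572.  -91.   70.]
 [ 572.  -94.   70.]
 [ 574.  -88.   26.]
 [ 574.  -91.   25.]
 [ 574.  -94.   25.]
 [ 569.  -92.   64.]
 [ 569.  -95.   66.]
 [ 568.  -97.   71.]
 [ 570.  -91.   30.]
 [ 571.  -94.   25.]
 [ 567.  -93.   60.]
 [ 566.  -95.   68.]
 [ 566.  -98.   64.]
 [ 567.  -91.   29.]
 [ 567.  -93.   32.]
 [ 563.  -92.   63.]
 [ 563.  -95.   68.]
 [ 563.  -98.   64.]
 [ 563.  -93.   34.]
 [ 562.  -94.   49.]
 [ 561.  -96.   57.]
 [ 560.  -99.   61.]
 [ 559.  -95.   47.]
 [ 557.  -96.   58.]
 [ 558. -100.   55.]]
-157.41306835520498
```

Emit:
step_arm(
  series="0.508 -0.399 0.006 0 0 -5 0;0.508 -0.399 0.006 0 0 -5 0;0.508 -0.399 0.006 0 0 -5 0;0.508 -0.399 0.006 0 0 -5 0;0.508 -0.399 0.006 0 0 -5 0;0.508 -0.399 0.006 0 0 -5 0;0.508 -0.399 0.006 0 0 -5 0;0.508 -0.399 0.006 0 0 -5 0;0.508 -0.399 0.006 0 0 -5 0;0.508 -0.399 0.006 0 0 -5 0",
  force=40,
)

```text
time_s: 1.4
tcp_pos: [549.1, -101.1, 250.4]
orientation: [3.141, 0.0, 0.395]
ft_force: [1.0, -1.5, -0.2]
finger_gap: 85.5
```

Run:
```python
from h import *
im,d,p=snap('wrist','w1'); w=world(d,p)
print(pose()[0])
R,_=cv2.Rodrigues(p['rvec']); print(R[2], p['mtx'])
z=w[...,2]
```

```text
[553.31579012 -91.3075074  250.73809879]
[-0.24392982 -0.10256906 -0.96435358] [[284.966835     0.         321.7664401 ]
 [  0.         284.966835   203.08048374]
 [  0.           0.           1.        ]]
```

View pics/w1.png

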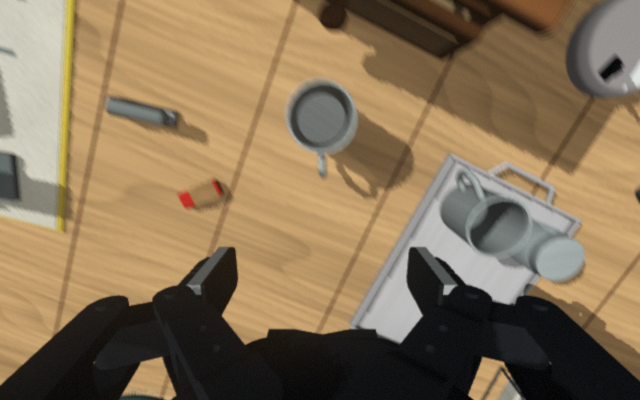

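The wrist view shows the mug rim at (322,115), its handle pointing straight down the image and so in line with tool x. The knob is at (333,13).

Run:
```python
from h import *
im,d,p=snap('wrist','w2'); w=world(d,p)
s=w[70:185,270:375].reshape(-1,3)
q=s[(s[:,2]>72)&(s[:,2]<90)]
print(len(q),q[:,2].mean(),cv2.minEnclosingCircle(q[:,:2].astype(np.float32)),cv2.minAreaRect(q[:,:2].astype(np.float32)))
A=np.c_[2*q[:,:2],np.ones(len(q))];x=np.linalg.lstsq(A,(q[:,:2]**2).sum(1),rcond=None)[0];c=x[:2];print(c,np.sqrt(x[2]+c@c))
r=np.hypot(*(s[:,:2]-c).T); h=s[(r>40)&(r<75)&(s[:,2]>20)&(s[:,2]<75)]; v=h.mean(0)[:2]-c; print(len(h),np.degrees(np.arctan2(v[1],v[0])))
print(pose()[0])
to([c[0],c[1],130],down(22.5)); to([c[0],c[1],52],down(22.5))
```

```text
1097 78.33075001729996 ((615.1622924804688, -75.30171203613281), 34.4031867980957) ((615.3397827148438, -74.80079650878906), (67.72438049316406, 68.03190612792969), 24.12425422668457)
[615.11993674 -75.17627448] 31.846497193826334
120 -157.16528199667397
[551.32156485 -94.51051736 250.47506398]
shift [0.0658 0.0078 0.1207] turn [-0.18 -0.21  0.78] dist 0.138
shift [0.0655 0.0081 0.1987] turn [-0.18 -0.21  0.78] dist 0.209
```

Emit:
step_arm(
  series="0.033 0.004 0.05 0 0 0.8 0;0.066 0.008 0.1 0 0 0.8 0;0.066 0.008 0.121 0 0 0.8 0;0.066 0.008 0.121 0 0 0.8 0;0.066 0.008 0.121 0 0 0.8 0",
)

```text
time_s: 2.12
tcp_pos: [612.7, -85.2, 130.6]
orientation: [3.141, -0.001, 0.38]
ft_force: [0.7, -0.2, -0.3]
finger_gap: 85.3
```

Run:
```python
from h import *
print(pose()[0]); to([615.1,-75.2,52],down(22.7))
im,d,p=snap('wrist','w3')
```

```text
[612.69641377 -85.2376643  130.55060646]
shift [ 0.0059 -0.0085  0.0785] turn [ 0.05 -0.06 -0.9 ] dist 0.079
```

View pics/w3.png

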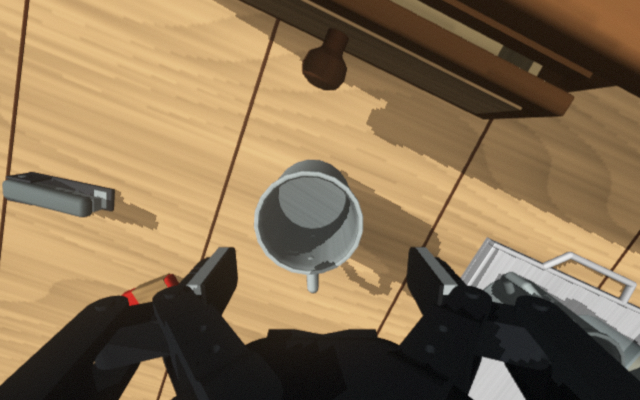

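The mug rim is centred at (309,222) while the fingers centre on column 322. That agrees with the computed 8 mm correction towards tool -y.

Emit:
step_arm(
  series="0.006 -0.0085 0 0 0 -0.9 0;0.006 -0.0085 0 0 0 -0.9 0;0.006 -0.0085 0 0 0 -0.9 0",
)

```text
time_s: 2.55
tcp_pos: [614.9, -74.4, 129.9]
orientation: [3.141, -0.001, 0.397]
ft_force: [0.3, -0.6, 0.2]
finger_gap: 85.3
```

Run:
```python
from h import *
print(pose()[0]); to([615.1,-75.2,52],down(22.7))
```

```text
[614.91220258 -74.43392961 129.93796525]
shift [-0.0002  0.0007  0.0779] turn [ 0.03 -0.03  0.05] dist 0.078
```

Emit:
step_arm(
  series="0 0.0005 0.04 0 0 0 0;0 0.0005 0.078 0 0 0 0;0 0.0005 0.078 0 0 0 0;0 0.0005 0.078 0 0 0 120;0 0.0005 0.078 0 0 0 120;0 0.0005 0.078 0 0 0 120;0 0.0005 0.078 0 0 0 120;0 0.0005 0.078 0 0 0 120",
  force=40,
)

```text
time_s: 3.55
tcp_pos: [616.1, -75.1, 53.1]
orientation: [3.14, -0.002, 0.397]
ft_force: [-0.8, 0.5, 6.7]
finger_gap: 66.0
```

Run:
```python
from h import *
s=ctrl.sense();print(s['ft_force'],s['finger_gap'],s['tcp_pos'])
im,d,p=snap('wrist','w4')
```

```text
[-0.78688651  0.5380958   6.67889968] 65.97328671387957 [616.10290231 -75.11587171  53.11181189]
```

View pics/w4.png

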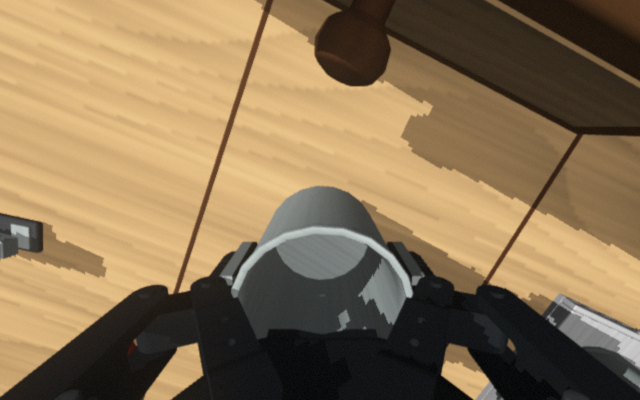

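Run:
```python
from h import *
to([616,-75,120],down(22.7));to([434,-329,120],down(22.7))
```

```text
shift [ 0.0001  0.     -0.0669] turn [ 0.08 -0.13  0.04] dist 0.067
shift [-0.2659  0.1639 -0.0673] turn [ 0.08 -0.13  0.04] dist 0.32
```

Emit:
step_arm(
  series="0 0 -0.02 0 0 0 120;0 0 -0.05 0 0 0 120;-0.01 0.006 -0.067 0 0 0 120;-0.04 0.025 -0.067 0 0 0 120;-0.085 0.052 -0.067 0 0 0 120;-0.13 0.08 -0.067 0 0 0 120;-0.18 0.111 -0.067 0 0 0 120;-0.225 0.139 -0.067 0 0 0 120;-0.255 0.157 -0.067 0 0 0 120;-0.266 0.164 -0.067 0 0 0 120",
)

```text
time_s: 4.85
tcp_pos: [430.4, -331.6, 118.8]
orientation: [3.141, 0.001, 0.392]
ft_force: [0.7, 0.1, -1.0]
finger_gap: 66.5
```

Emit:
step_arm(
  series="0 0 0 0 0 0 120;0 0 0 0 0 0 120;0 0 0 0 0 0 120",
)

```text
time_s: 5.22
tcp_pos: [434.1, -327.6, 118.5]
orientation: [-3.141, -0.001, 0.4]
ft_force: [0.2, -0.6, -1.0]
finger_gap: 66.2
```

Run:
```python
from h import *
s=ctrl.sense();print(s['ft_force'],s['finger_gap'],s['tcp_pos'],s['orientation'])
im,d,p=snap('wrist','w5')
to([434,-329,57],down(22.7))
```

```text
[ 0.24944414 -0.55395844 -1.04484111] 66.21791355649644 [ 434.09119132 -327.55517397  118.49827357] [-3.14127437e+00 -5.28250673e-04  3.99595916e-01]
shift [-0.0004  0.0012  0.0615] turn [-0.02 -0.02  0.17] dist 0.061
```

View pics/w5.png

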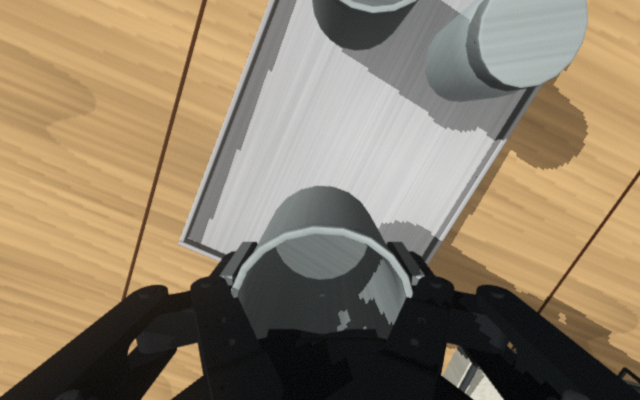

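The tray's left corner is at (185,240), mug2 at the top (365,20), and the jar at (530,40). I'll check the tray's position from this view.

Run:
```python
from h import *
im,d,p=load('w5'); R,_=cv2.Rodrigues(p['rvec']);Km=p['mtx'];t=p['tvec'].ravel();C=-R.T@t
def ray(u,v,zz):
    q=R.T@np.linalg.solve(Km,[u,v,1]); return C+q*(zz-C[2])/q[2]
for u,v in [(185,240),(270,0),(535,88),(430,262)]: print((u,v),ray(u,v,14).round(1))
w=world(d,p); print(w[100,380],w[200,260],w[160,250])
```

```text
(185, 240) [ 365.7 -232.2   14. ]
(270, 0) [ 557.4 -237.9   14. ]
(535, 88) [ 579.9 -434.9   14. ]
(430, 262) [ 427.4 -431.2   14. ]
[ 530.02811144 -335.68971564    5.34940743] [ 419.89646273 -277.62791874    5.29933228] [ 448.0438145  -258.83858791    4.30663838]
```

Emit:
step_arm(
  series="0.01 -0.003 0.02 0 0 0 120;0.01 -0.003 0.045 0 0 0 120;0.01 -0.003 0.053 0 0 0 120;0.01 -0.003 0.057 0 0 0 120;0.01 -0.003 0.057 0 0 0 120;0.01 -0.003 0.059 0 0 0 120;0.01 -0.003 0.059 0 0 0 120",
)

```text
time_s: 6.15
tcp_pos: [441.2, -322.7, 59.9]
orientation: [3.141, -0.0, 0.397]
ft_force: [0.2, 0.6, -1.0]
finger_gap: 66.2
```

Emit:
step_arm(
  series="0 0 0.001 0 0 0 120;0 0 0.002 0 0 0 120;0 0 0.002 0 0 0 120",
)

```text
time_s: 6.52
tcp_pos: [441.0, -322.4, 57.4]
orientation: [-3.142, 0.0, 0.397]
ft_force: [-0.4, 0.3, -1.7]
finger_gap: 66.3
```

Emit:
step_arm(
  series="0 0 0.001 0 0 0 120;0 0 0.002 0 0 0 120;0 0 0.002 0 0 0 120",
)

```text
time_s: 6.9
tcp_pos: [441.1, -322.5, 57.1]
orientation: [3.141, 0.001, 0.397]
ft_force: [-4.3, 3.1, 14.6]
finger_gap: 66.3
```

Emit:
step_arm(
  series="0 0 -0.001 0 0 0 120;0 0 -0.001 0 0 0 0;0 0 -0.001 0 0 0 0;0 0 -0.001 0 0 0 0;0 0 -0.001 0 0 0 0;0 0 -0.001 0 0 0 0;0 0 -0.001 0 0 0 0;0 0 -0.03 0 0 0 0;0 0 -0.08 0 0 0 0;0 0 -0.13 0 0 0 0",
)

```text
time_s: 8.15
tcp_pos: [440.8, -322.2, 186.7]
orientation: [-3.141, 0.0, 0.397]
ft_force: [-1.3, -0.5, -0.3]
finger_gap: 85.9
```

Run:
```python
from h import *
im,d,p=snap('wrist','w6'); snap('top','top1')
to([600,-190,200],down(0))
```

```text
shift [ 0.1958 -0.0634 -0.0085] turn [ 0.45 -0.41 22.73] dist 0.206
```

View pics/w6.png

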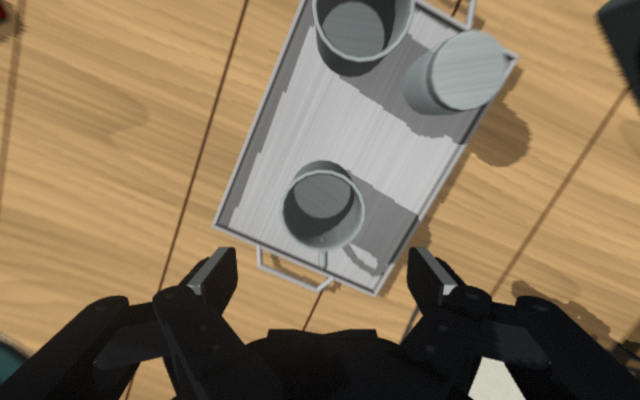

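View pics/top1.png

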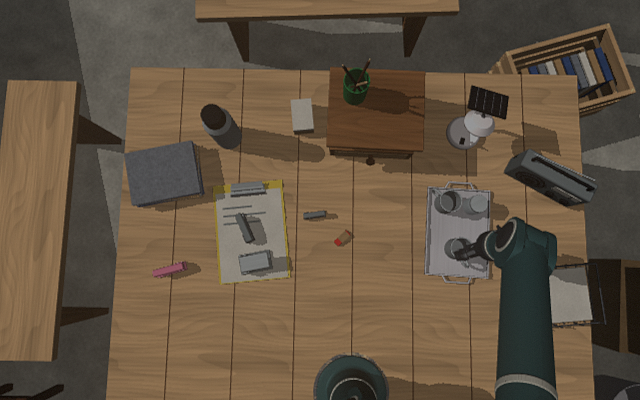

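The mug stands upright on the tray's empty half, rim at (322,210), clear of mug2 and the jar. Next I'll measure the knob and check whether the tilted approach is within reach.

Run:
```python
from h import *
s=ctrl.sense(); j=s['joint_pos']; print(j.round(3)); p=s['tcp_pos']
A=[];b=[]
for q,r in ((np.array([1.22,.468,-.012,1.603,.006,1.071,-.056]),np.hypot(196.9,619.5)),(j,np.hypot(p[0],p[1]))):
    A.append([np.sin(q[1]),np.sin(q[1]+q[3])]);b.append(r)
L=np.linalg.solve(A,b); print('L',L, 'H-L3', 256.3-L[0]*np.cos(.468)-L[1]*np.cos(2.071), p[2]-L[0]*np.cos(j[1])-L[1]*np.cos(j[1]+j[3]))
for f in ('w3','w4','w2'):
    im,d,pp=load(f); w=world(d,pp)
    m=(w[...,2]>25)&(w[...,2]<85)&(w[...,0]>685)&(w[...,0]<722)&(abs(w[...,1]+49)<25)
    k=w[m]; print(f,len(k)); 
    if len(k): 
        for x in range(685,722,4):
            q=k[(k[:,0]>=x)&(k[:,0]<x+4)]
            if len(q)>3: print(x,len(q),'y',np.percentile(q[:,1],[2,98]).round(1),'z',np.percentile(q[:,2],[2,98]).round(1))
```

```text
[ 0.811  0.398 -0.298  1.9    0.153  0.855 -0.739]
L [-1208.83228164  1362.24032024] H-L3 1988.4855715386082 2210.654853133975
w3 1706
693 91 y [-56.9 -42.8] z [50.3 61.8]
697 309 y [-60.7 -38.5] z [54.7 66. ]
701 336 y [-62.6 -36.7] z [55.8 68.1]
705 323 y [-62.6 -36.3] z [55.6 67.9]
709 285 y [-62.1 -37.2] z [55.  67.1]
713 166 y [-59.2 -40.5] z [57.2 65.4]
717 152 y [-56.4 -43.5] z [54.1 61.3]
721 44 y [-56.3 -43.5] z [54.5 60.7]
w4 5086
693 308 y [-56.4 -42.8] z [49.2 61.1]
697 986 y [-60.6 -38.1] z [53.9 66.1]
701 1078 y [-62.3 -36.5] z [55.4 67.6]
705 949 y [-62.3 -36.3] z [56.2 67.9]
709 860 y [-61.5 -37.1] z [55.7 67.2]
713 369 y [-58.1 -40.3] z [58.7 65.6]
717 433 y [-56.3 -43.4] z [54.8 61.2]
721 103 y [-56.5 -43.3] z [54.3 61.1]
w2 739
693 71 y [-57.3 -42.8] z [48.9 62. ]
697 152 y [-61.  -38.6] z [51.7 65.9]
701 150 y [-62.7 -36.9] z [55.6 67.8]
705 124 y [-62.9 -36.3] z [55.7 67.7]
709 114 y [-61.7 -37.7] z [56.5 67.4]
713 50 y [-58.  -40.2] z [58.1 65.4]
717 64 y [-56.6 -43.9] z [54.5 60.7]
721 14 y [-55.6 -43.7] z [54.4 60.5]
```

```bash
cat >> h.py <<'E'
PSI=np.radians(-1.93); CX=np.array([np.cos(PSI),np.sin(PSI),0]); CY=np.array([-np.sin(PSI),np.cos(PSI),0])
def tilt(a): return Ro.from_euler('z',PSI)*Ro.from_euler('y',-(90-a),degrees=True)*down(0)
E
python3 - <<'E'
from h import *
K=np.array([704.5,-49.5,53]); R=tilt(40); z=R.apply([0,0,1]); print(z)
to(K-z*116,R)
E
```

```text
[ 0.76560988 -0.02579922 -0.64278761]
shift [ 0.2653 -0.1903  0.0632] turn [-10.33  48.79  23.25] dist 0.333
```

Emit:
step_arm(
  series="0.053 -0.038 0 0 0 0 0;0.11 -0.08 0 -2 9 4 0;0.16 -0.115 0.01 -4 19 9 0;0.21 -0.15 0.03 -6 28 14 0;0.2653 -0.1903 0.05 -8.5 39 19 0;0.2653 -0.1903 0.0632 -10.3 48.8 23.25 0;0.2653 -0.1903 0.0632 -10.3 48.8 23.25 0;0.2653 -0.1903 0.0632 -10.3 48.8 23.25 0;0.2653 -0.1903 0.0632 -10.3 48.8 23.25 0",
)

```text
time_s: 9.38
tcp_pos: [569.2, -61.3, 98.4]
orientation: [3.094, -0.421, 0.152]
ft_force: [-0.5, 0.1, -1.0]
finger_gap: 84.9
```

Run:
```python
from h import *
s=ctrl.sense();print(s['joint_pos'].round(3))
im,d,p=snap('wrist','w7'); 
K=np.array([704.5,-49.5,53]); R=tilt(40); z=R.apply([0,0,1])
to(K-z*116,R);to(K-z*5,R)
```

```text
[ 0.744  0.62  -0.817  2.148  1.358  0.379 -2.56 ]
shift [ 0.0542 -0.0052 -0.0077] turn [-4.   25.35  9.13] dist 0.055
shift [0.1008 0.0061 0.0924] turn [-4.   25.35  9.13] dist 0.137
```

View pics/w7.png

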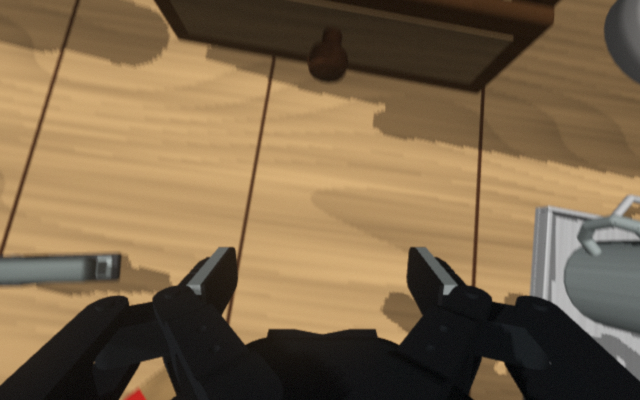

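The knob is at (328,60). The wrist is running into J7's limit with the camera side up, so I'll turn the tool half round (camera side down), which keeps J7 in range.

Emit:
step_arm(
  series="0 0 -0.02 0 0 -10.5 0;0 0 -0.05 0 0 -21 0;0 0 -0.06 0 0 -31.5 0;0 0 -0.06 0 0 -42 0;0 0 -0.06 0 0 -52.5 0;0 0 -0.06 0 0 -63 0;0 0 -0.06 0 0 -73.5 0;0 0 -0.06 0 0 -84 0;0 0 -0.06 0 0 -94.5 0;0 0 -0.06 0 0 -105 0",
)

```text
time_s: 10.68
tcp_pos: [543.8, -62.5, 152.7]
orientation: [2.747, 0.148, 1.951]
ft_force: [0.7, 0.3, -0.4]
finger_gap: 85.1
```

```bash
cat >> h.py <<'E'
def tiltf(a): return tilt(a)*Ro.from_euler('z',180,degrees=True)
E
python3 - <<'E'
from h import *
s=ctrl.sense();print(s['joint_pos'].round(3))
K=np.array([704.5,-49.5,53]); R=tiltf(40); z=R.apply([0,0,1])
to(K-z*126,R)
E
```

```text
[ 1.058  0.697 -1.231  2.166  1.307  0.626 -0.611]
shift [-0.0059  0.053   0.0435] turn [-13.22 -24.1  -64.14] dist 0.069
```

Emit:
step_arm(
  series="0 0.008 0.006 -1.9 -3.4 -9.2 0;-0.002 0.016 0.012 -3.8 -6.9 -18.3 0;-0.002 0.024 0.018 -5.7 -10.3 -27.5 0;-0.003 0.031 0.025 -7.6 -13.8 -36.7 0;-0.004 0.038 0.031 -9.4 -17.2 -45.8 0;-0.005 0.046 0.037 -11.3 -20.7 -55 0;-0.006 0.053 0.0435 -13.2 -24.1 -64.1 0;-0.006 0.053 0.0435 -13.2 -24.1 -64.1 0;-0.006 0.053 0.0435 -13.2 -24.1 -64.1 0",
)

```text
time_s: 11.8
tcp_pos: [608.8, -47.0, 134.8]
orientation: [3.137, 0.873, 3.095]
ft_force: [-0.9, 0.1, 0.5]
finger_gap: 85.4
```

Run:
```python
from h import *
s=ctrl.sense();print(s['joint_pos'].round(3),s['qd'].round(3))
K=np.array([704.5,-49.5,53]); R=tiltf(40); z=R.apply([0,0,1])
to(K-z*126,R)
snap('scene','s1')
```

```text
[ 0.864  0.782 -1.017  2.294  2.496  0.736 -0.559] [ 0.003 -0.005 -0.01  -0.003  0.016  0.003 -0.007]
shift [ 0.0011  0.0007 -0.0001] turn [-0.3   0.02 -0.46] dist 0.001
```

View pics/s1.png

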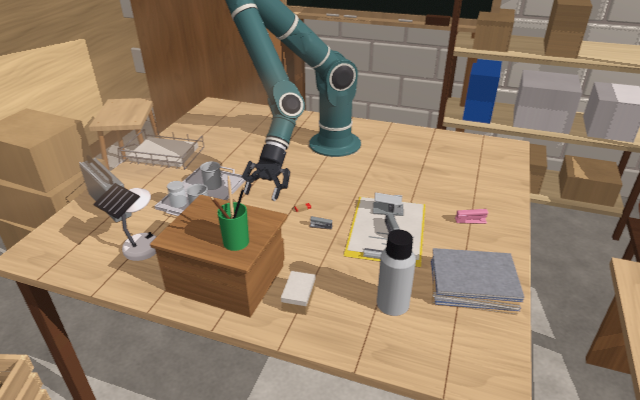

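The arm reached the tilted pre-grasp pose with its joints well inside their ranges. I'll advance to the knob and grip it.

Emit:
step_arm(
  series="0.001 0.0007 0.03 -0.3 0 -0.5 0;0.001 0.0007 0.07 -0.3 0 -0.5 0;0.001 0.0007 0.1 -0.3 0 -0.5 0;0.001 0.0007 0.117 -0.3 0 -0.5 0;0.001 0.0007 0.117 -0.3 0 -0.5 0;0.001 0.0007 0.117 -0.3 0 -0.5 0",
)

```text
time_s: 12.6
tcp_pos: [697.7, -49.1, 60.0]
orientation: [-3.14, 0.875, 3.112]
ft_force: [-0.1, 1.1, -0.0]
finger_gap: 85.3
```

Run:
```python
from h import *
K=np.array([704.5,-49.5,53]); R=tiltf(40); z=R.apply([0,0,1])
to(K-z*9,R)
snap('wrist','w8'); snap('top','top2')
```

```text
shift [ 0.001  -0.0002  0.0007] turn [0.09 0.16 0.16] dist 0.001
```

View pics/w8.png

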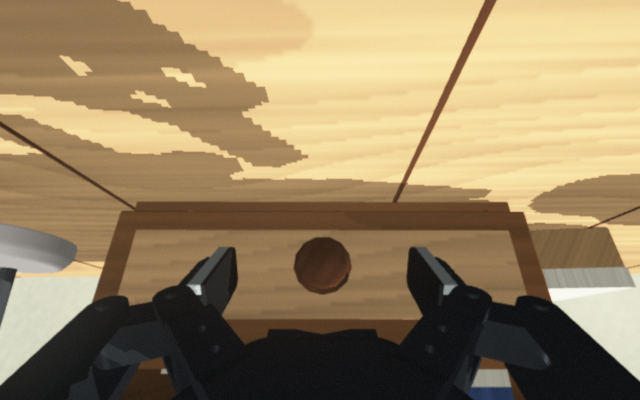

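View pics/top2.png

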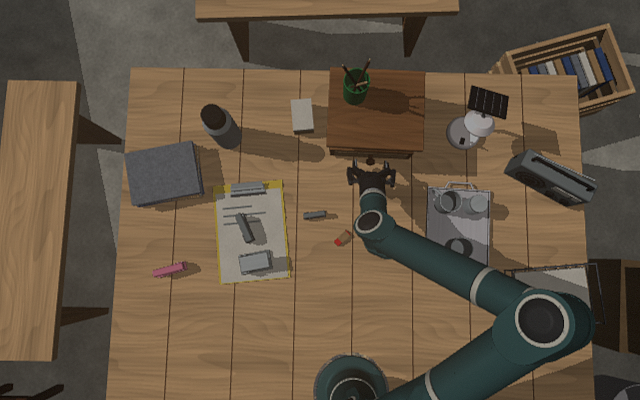

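The knob sits centred between the pads at (322,265).

Emit:
step_arm(
  series="0.001 0 0.0007 0 0 0 200;0.001 0 0.0007 0 0 0 200;0.001 0 0.0007 0 0 0 200;0.001 0 0.0007 0 0 0 200;0.001 0 0.0007 0 0 0 200;0.001 0 0.0007 0 0 0 200;0.001 0 0.0007 0 0 0 200",
  force=50,
)

```text
time_s: 13.58
tcp_pos: [698.3, -48.9, 58.4]
orientation: [-3.14, 0.876, 3.112]
ft_force: [-2.0, 2.0, 2.9]
finger_gap: 25.3
```

Run:
```python
from h import *
p,R=pose(); to(p-CX*136,tiltf(40)); to(p-CX*147,tiltf(40))
snap('wrist','w9')
```

```text
shift [ 0.0871  0.0005 -0.1045] turn [0.12 0.18 0.17] dist 0.136
shift [ 0.0941  0.0005 -0.1129] turn [0.12 0.18 0.17] dist 0.147
```

View pics/w9.png

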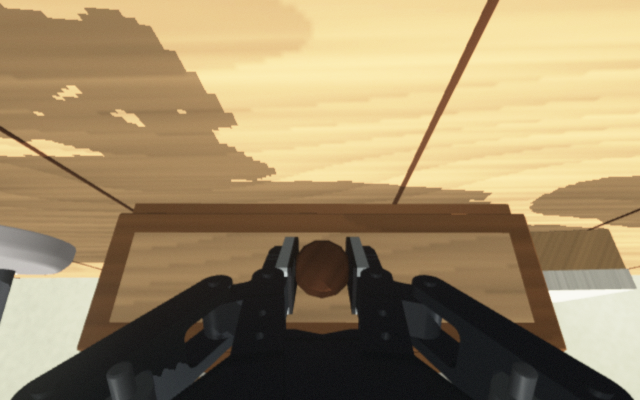

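Emit:
step_arm(
  series="0.006 0 -0.0077 0 0 0 200;0.016 0 -0.0192 0 0 0 200;0.0256 0 -0.0307 0 0 0 200;0.0352 0 -0.0422 0 0 0 200;0.0448 0 -0.0538 0 0 0 200;0.0544 0 -0.0653 0 0 0 200;0.064 0 -0.0768 0 0 0 200;0.0736 0 -0.0883 0 0 0 200;0.08 0 -0.096 0 0 0 200;0.083 0 -0.0998 0 0 0 200",
)

```text
time_s: 14.88
tcp_pos: [567.5, -44.7, 58.4]
orientation: [-3.141, 0.875, 3.113]
ft_force: [1.0, 6.1, 0.0]
finger_gap: 25.6
```

Run:
```python
from h import *
p,R=pose(); print(p,ctrl.sense()['ft_force'],ctrl.sense()['joint_pos'].round(2)); to(p-CX*14,R)
```

```text
[567.45928208 -44.72067217  58.38551912] [0.97133797 6.14464075 0.03231288] [ 0.85  0.99 -0.95  2.38  2.7   0.94 -0.61]
shift [ 0.009   0.0001 -0.0107] turn [0. 0. 0.] dist 0.014
```

Emit:
step_arm(
  series="0.003 0 -0.0035 0 0 0 200;0.0055 0 -0.0065 0 0 0 200;0.0055 0 -0.0065 0 0 0 200",
)

```text
time_s: 15.25
tcp_pos: [561.7, -44.6, 58.5]
orientation: [3.141, 0.877, 3.111]
ft_force: [14.1, 8.6, -10.0]
finger_gap: 25.2
```

Emit:
step_arm(
  series="-0.0012 0 0.0015 0 0 0 200;-0.0012 0 0.0015 0 0 0 0;-0.0012 0 0.0015 0 0 0 0;-0.0012 0 0.0015 0 0 0 0;-0.0012 0 0.0015 0 0 0 0;-0.0012 0 0.0015 0 0 0 0;-0.001 0 -0.02 0 0 0 0;-0.02 0 -0.045 0 0 0 0;-0.06 0 -0.08 0 0 0 0;-0.1 0 -0.11 0 0 0 0",
)

```text
time_s: 16.5
tcp_pos: [539.0, -43.9, 205.8]
orientation: [3.135, 0.873, 3.105]
ft_force: [0.3, -1.3, -0.5]
finger_gap: 85.7
```

Run:
```python
from h import *
p,R=pose(); print(ctrl.sense()['ft_force'],ctrl.sense()['joint_pos'].round(2)); 
snap('top','top3');snap('scene','s3');snap('wrist','w10')
```

```text
[ 0.28013977 -1.27807928 -0.4580661 ] [ 1.2   0.85 -1.47  2.41  2.2   0.84 -0.21]
```

View pics/top3.png

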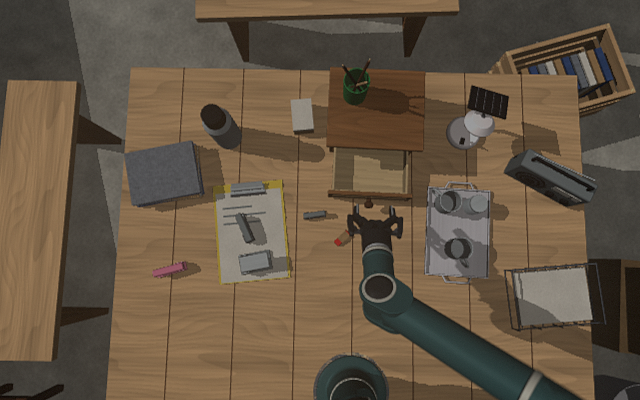

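View pics/s3.png

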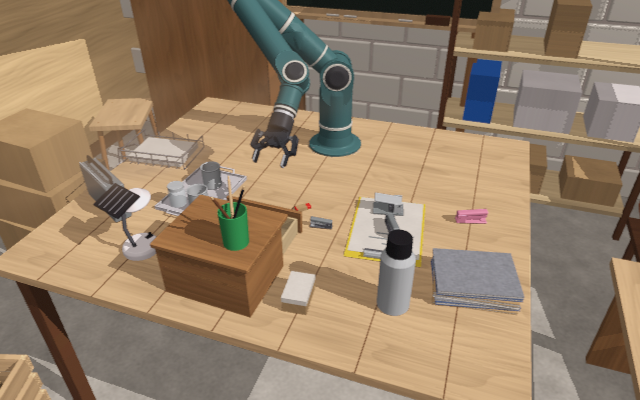

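View pics/w10.png

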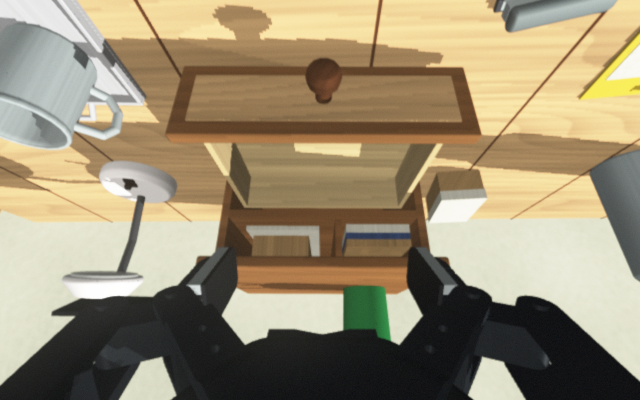

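The drawer is wide open, knob at (368,203) in the top view, and nothing else was disturbed. Next is the stapler.

Run:
```python
from h import *
im,d,pp=load('w10'); w=world(d,pp)
m=(w[...,2]>25)&(w[...,2]<85)&(w[...,0]>540)&(w[...,0]<582)&(abs(w[...,1]+45)<30)
k=w[m]
for x in range(540,584,4):
    q=k[(k[:,0]>=x)&(k[:,0]<x+4)]
    if len(q)>3: print(x,len(q),'y',np.percentile(q[:,1],[2,98]).round(1),'z',np.percentile(q[:,2],[2,98]).round(1))
# panel top
m=(w[...,2]>84)&(w[...,2]<98)&(w[...,0]>560)&(w[...,0]<640); q=w[m]; print('panel',np.percentile(q,[2,50,98],axis=0).round(1))
m=(w[...,2]>5)&(w[...,2]<35)&(w[...,0]>610)&(w[...,0]<705)&(abs(w[...,1]+50)<80); q=w[m]; print('floor',np.percentile(q,[2,50,98],axis=0).round(1))
to([550,365,190],down(-158))
```

```text
556 63 y [-50.5 -40.9] z [49.  60.3]
560 518 y [-55.9 -34.8] z [44.5 65.6]
564 230 y [-58.5 -32.5] z [50.9 67.4]
568 147 y [-58.7 -31.7] z [55.1 67.8]
572 95 y [-56.8 -32.4] z [57.2 67.3]
576 24 y [-56.2 -35.1] z [59.3 66.4]
panel [[ 584.3 -289.9   84.2]
 [ 596.6  -54.8   90.6]
 [ 609.4   75.3   92.1]]
floor [[ 701.9 -127.4   18.8]
 [ 704.1  -90.6   19.9]
 [ 704.9  -23.5   20.9]]
shift [0.0149 0.4103 0.0075] turn [-10.7  49.6 -22.2] dist 0.411
```

Emit:
step_arm(
  series="0.002 0.04 0.001 -1.3 6 -2.8 0;0.004 0.09 0.002 -2.7 12.4 -5.5 0;0.006 0.14 0.003 -4 18.6 -8.3 0;0.007 0.19 0.004 -5.3 24.8 -11 0;0.009 0.24 0.005 -6.7 31 -13.9 0;0.011 0.29 0.006 -8 37.2 -16.6 0;0.013 0.34 0.007 -9.4 43.4 -19.4 0;0.015 0.38 0.0075 -10.7 49.6 -22.2 0;0.015 0.41 0.0075 -10.7 49.6 -22.2 0;0.015 0.41 0.0075 -10.7 49.6 -22.2 0",
)

```text
time_s: 17.9
tcp_pos: [546.4, 367.9, 186.4]
orientation: [3.138, -0.006, -2.752]
ft_force: [-1.0, 0.6, -0.5]
finger_gap: 85.5
```

Run:
```python
from h import *
print(ctrl.sense()['joint_pos'].round(2)); to([550,365,190],down(-158))
snap('wrist','w11')
```

```text
[ 0.11  1.   -1.3   1.58  0.98  1.34  0.64]
shift [-0.0021 -0.0041 -0.0036] turn [ 0.21 -0.35  0.35] dist 0.006
```

View pics/w11.png

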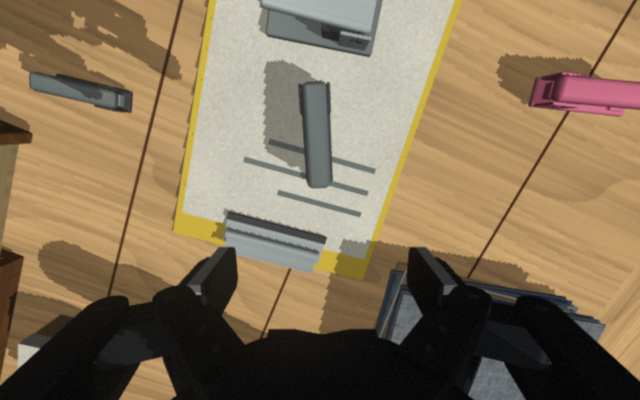

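The large grey stapler lies at (316,134), nearly in line with tool x. The smaller grey one at (80,90) and the pink one at (585,95) are left alone.

Run:
```python
from h import *
im,d,p=load('w11'); w=world(d,p)
s=w[70:200,280:350].reshape(-1,3)
for lo,hi in((14,60),(38,60),(14,32)):
    q=s[(s[:,2]>lo)&(s[:,2]<hi)]; r=cv2.minAreaRect(q[:,:2].astype(np.float32)); print(len(q),r, q.mean(0), np.percentile(q[:,2],[2,50,98]))
    c=q[:,:2]-q[:,:2].mean(0); u=np.linalg.svd(c,full_matrices=False)[2][0]; print('axis',np.degrees(np.arctan2(u[1],u[0])))
q=s[s[:,2]>14]
u=np.array([np.cos(np.radians(19)),np.sin(np.radians(19))]); a=q[:,:2]@u
for x in np.arange(a.min(),a.max(),10):
    g=q[(a>=x)&(a<x+10)]; print(round(x),np.percentile(g[:,2],[5,95]).round(0))
```

```text
2763 ((494.82958984375, 342.15948486328125), (93.75764465332031, 28.197599411010742), 25.63028907775879) [491.33486353 340.1191465   44.11343394] [35.32282224 44.44000262 49.80276384]
axis 25.068909735570273
2537 ((495.8111572265625, 340.8658447265625), (93.08892822265625, 24.280012130737305), 25.484264373779297) [493.76730542 341.20245373  44.86438107] [39.31090188 44.80950687 49.84132184]
axis 25.1908712122292
7 ((469.0544128417969, 336.0311584472656), (18.80589485168457, 34.28376770019531), 71.24329376220703) [462.06392884 336.21865867  25.80976792] [16.07401163 27.04635791 30.60714869]
axis -8.435093742948952
532 [35. 42.]
542 [35. 43.]
552 [36. 44.]
562 [41. 46.]
572 [42. 46.]
582 [43. 47.]
592 [44. 48.]
602 [45. 49.]
612 [46. 50.]
622 [46. 49.]
```

Run:
```python
from h import *
to([495,341.5,110],down(-154.7));to([495,341.5,36],down(-154.7))
```

```text
shift [ 0.0572 -0.0033  0.077 ] turn [ 0.15 -0.33 -3.05] dist 0.096
shift [ 0.0567 -0.0035  0.151 ] turn [ 0.15 -0.33 -3.05] dist 0.161
```

Emit:
step_arm(
  series="0.03 -0.002 0.03 0.15 -0.3 -1.5 0;0.057 -0.0033 0.06 0.15 -0.3 -3 0;0.057 -0.0033 0.08 0.15 -0.3 -3 0;0.057 -0.0033 0.08 0.15 -0.3 -3 0;0.057 -0.0033 0.08 0.15 -0.3 -3 0",
)

```text
time_s: 18.58
tcp_pos: [497.7, 341.5, 109.6]
orientation: [3.14, 0.004, -2.705]
ft_force: [0.0, 0.0, 0.6]
finger_gap: 85.4
```

Run:
```python
from h import *
to([495,341.5,36],down(-154.7)); print(ctrl.sense()['joint_pos'].round(2))
```

```text
shift [0.0027 0.001  0.0736] turn [ 0.11  0.22 -0.3 ] dist 0.074
[ 0.15  1.03 -1.25  1.77  1.07  1.19  0.57]
```

Emit:
step_arm(
  series="0.002 0.001 0.03 0.1 0.2 -0.3 0;0.002 0.001 0.06 0.1 0.2 -0.3 0;0.002 0.001 0.0735 0.1 0.2 -0.3 0;0.002 0.001 0.0735 0.1 0.2 -0.3 0;0.002 0.001 0.0735 0.1 0.2 -0.3 210;0.002 0.001 0.0735 0.1 0.2 -0.3 210;0.002 0.001 0.0735 0.1 0.2 -0.3 210;0.002 0.001 0.0735 0.1 0.2 -0.3 210;0.002 0.001 0.0735 0.1 0.2 -0.3 210;0.002 0.001 0.0735 0.1 0.2 -0.3 210",
  force=50,
)

```text
time_s: 19.82
tcp_pos: [494.6, 342.3, 36.3]
orientation: [3.141, 0.0, -2.698]
ft_force: [-1.0, 1.2, 6.6]
finger_gap: 21.4
```

Run:
```python
from h import *
s=ctrl.sense();print(s['tcp_pos'],s['ft_force'],s['finger_gap'])
snap('wrist','w12')
```

```text
[494.61794457 342.27167004  36.27468196] [-0.99527157  1.1961337   6.55291706] 21.4110415756534
```

View pics/w12.png

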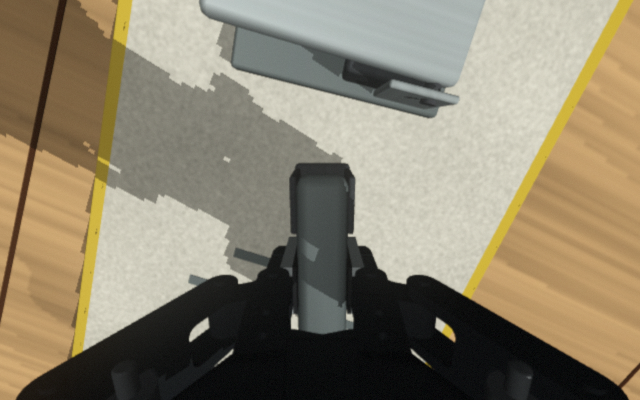

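Run:
```python
from h import *
p,R=pose(); T=np.array([568,-45.2,0])+85*CX; print(T)
to([T[0],T[1],180],down(88.07))
to([560,150,180],down(88.07))
```

```text
[652.95178111 -48.0626712    0.        ]
shift [ 0.0243 -0.4204 -0.144 ] turn [ 5.0000e-02 -2.0000e-02  1.1732e+02] dist 0.445
shift [ 0.0233 -0.2016 -0.1439] turn [ 5.0000e-02 -2.0000e-02  1.1732e+02] dist 0.249
```

Emit:
step_arm(
  series="0 0 -0.02 0 0 0 210;0 0 -0.06 0 0 0 210;0 0 -0.11 0 0 5 210;0.001 -0.02 -0.144 0 0 14 210;0.003 -0.05 -0.144 0 0 24 210;0.005 -0.085 -0.144 0 0 34 210;0.007 -0.12 -0.144 0 0 44 210;0.01 -0.16 -0.144 0 0 54 210;0.012 -0.2 -0.144 0 0 64 210;0.014 -0.24 -0.144 0 0 73 210",
)

```text
time_s: 21.12
tcp_pos: [584.8, 117.2, 180.0]
orientation: [-3.14, 0.0, 2.305]
ft_force: [0.3, -0.4, -2.6]
finger_gap: 21.4
```

Run:
```python
from h import *
s=ctrl.sense();print(s['joint_pos'].round(2),s['finger_gap'],s['ft_force'])
T=np.array([568,-45.2,0])+85*CX
to([T[0],T[1],180],down(88.07))
```

```text
[ 0.52  0.8  -1.15  1.75  0.81  1.14 -0.15] 21.36323768350993 [ 0.31439575 -0.42357275 -2.6249068 ]
shift [-1.683e-01 -6.020e-02  1.000e-04] turn [-0.07  0.05 44.01] dist 0.179
```

Emit:
step_arm(
  series="-0.03 -0.011 0 0 0 9 210;-0.065 -0.023 0 0 0 19 210;-0.1 -0.036 0 0 0 29 210;-0.135 -0.048 0 0 0 39 210;-0.16 -0.057 0 0 0 44 210;-0.168 -0.06 0 0 0 44 210;-0.168 -0.06 0 0 0 44 210;-0.168 -0.06 0 0 0 44 210",
)

```text
time_s: 22.12
tcp_pos: [653.1, -43.7, 179.5]
orientation: [-3.14, -0.001, 1.546]
ft_force: [-0.8, -0.4, -3.2]
finger_gap: 21.5
```

Run:
```python
from h import *
s=ctrl.sense();print(s['joint_pos'].round(2),s['finger_gap'],s['ft_force'])
T=np.array([568,-45.2,0])+85*CX
to([T[0],T[1],52],down(88.07))
snap('wrist','w13');snap('top','top4')
```

```text
[ 0.65  0.79 -0.97  1.61  0.71  1.13 -0.53] 21.50564389607561 [-0.80306758 -0.35040216 -3.19185349]
shift [-4.500e-03  1.000e-04  1.275e-01] turn [-0.07 -0.04  0.51] dist 0.128
```

View pics/w13.png

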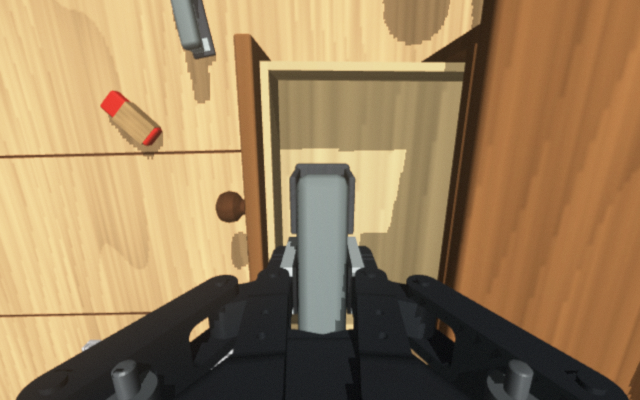

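View pics/top4.png

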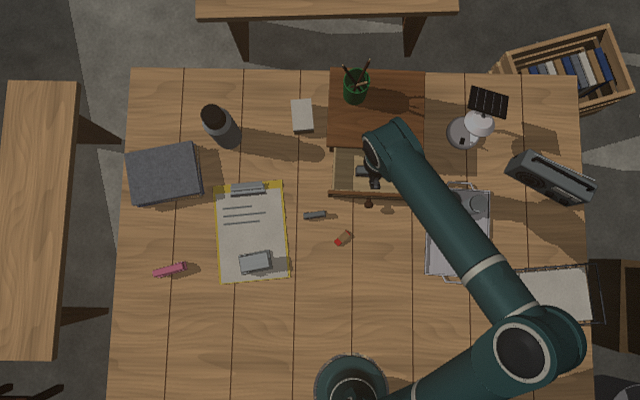

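Run:
```python
from h import *
im,d,p=load('top4'); w=world(d,p)
s=w[110:190,355:440]; m=s[...,2]>200
q=s[m]; print(np.percentile(q,[1,25,50,75,99],axis=0).round(0))
for x in range(600,860,20):
    g=q[(q[:,0]>=x)&(q[:,0]<x+20)&(q[:,1]>-130)]
    if len(g)>3: print(x,len(g),'y',g[:,1].min().round(),g[:,1].max().round(),'z',g[:,2].min().round(),g[:,2].max().round())
im,d,p=snap('scene','s4'); w=world(d,p)
```

```text
[[ 541. -122.  242.]
 [ 581.  -78.  502.]
 [ 614.  -54.  521.]
 [ 643.  -31.  540.]
 [ 695.    9.  572.]]
600 663 y -112.0 -2.0 z 204.0 543.0
620 635 y -107.0 8.0 z 203.0 532.0
640 509 y -97.0 11.0 z 288.0 526.0
660 367 y -87.0 14.0 z 308.0 520.0
680 150 y -84.0 -16.0 z 477.0 511.0
700 19 y -64.0 -45.0 z 468.0 496.0
```

View pics/s4.png

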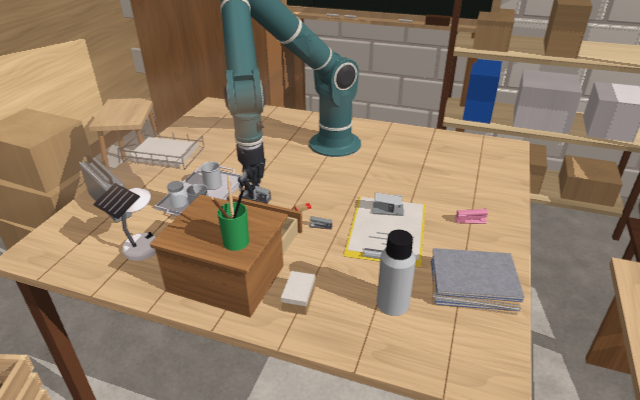

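Run:
```python
from h import *
im,d,p=load('w13'); w=world(d,p)
P,R=pose(); q=R.inv().apply((w-P).reshape(-1,3)[~np.isnan(w).any(-1).ravel()])
q=q[(abs(q[:,1])<90)&(q[:,2]<30)&(q[:,2]>-120)&(abs(q[:,0])<80)]
for z in range(-120,30,10):
    g=q[(q[:,2]>=z)&(q[:,2]<z+10)]
    if len(g)>3: print(z,len(g),'y',np.percentile(g[:,1],[1,99]).round(),'x',np.percentile(g[:,0],[1,99]).round())
```

```text
-80 5710 y [-62.  62.] x [11. 21.]
-70 15427 y [-63.  62.] x [ 4. 20.]
-60 11212 y [-59.  58.] x [-8. 18.]
-50 7127 y [-54.  53.] x [-11.  18.]
-40 6116 y [-48.  47.] x [-11.  13.]
-30 3064 y [-44.  43.] x [-8. 14.]
-20 2335 y [-31.  30.] x [-21.  14.]
-10 7295 y [-18.  16.] x [-18.  47.]
0 12888 y [-17.  90.] x [-23.  79.]
10 2222 y [-22.  67.] x [-41.  79.]
20 571 y [-14.  67.] x [10. 48.]
```

The wrist view shows the open drawer, its front panel on the left at columns 235–270 and the board edge on the right at about column 480. Lowering with the jaws along the drawer's depth would bring the finger linkage against the front panel and the board. I'll lay the stapler along the drawer's depth instead, with the jaws across the width. First I'll measure the margins.

Run:
```python
from h import *
im,d,p=load('w13'); w=world(d,p)
k0=np.array([568,-45.2,0])
def loc(q): r=q-k0; return np.c_[r@CX,r@CY,q[:,2]]
v=~np.isnan(w).any(-1); 
L=np.full(w.shape,np.nan); L[v]=loc(w[v])
for row in range(90,330,30):
    r=L[row]; b=r[(r[:,2]>160)&(r[:,2]<182)&(r[:,0]>120)]; pn=r[(r[:,2]>83)&(r[:,2]<100)&(r[:,0]<60)&(r[:,0]>10)]
    print(row,'board x min',b[:,0].min().round(1) if len(b) else None,'panel',(pn[:,0].min().round(1),pn[:,0].max().round(1)) if len(pn) else None)
fl=L[v]; f=fl[(fl[:,2]>12)&(fl[:,2]<28)&(fl[:,0]>20)&(fl[:,0]<170)]; print('floor',np.percentile(f,[1,99],axis=0).round(1),np.median(f[:,2]))
kn=fl[(fl[:,2]>30)&(fl[:,2]<75)&(abs(fl[:,1])<22)&(fl[:,0]<9)&(fl[:,0]>-30)]; print('knob',np.percentile(kn,[1,50,99],axis=0).round(1))
P,R=pose(); q=R.inv().apply(w[v]-P); g=q[(abs(q[:,1])<13)&(q[:,2]<12)&(q[:,2]>-15)&(q[:,0]>-60)&(q[:,0]<70)]; print('stapler tool x',g[:,0].min(),g[:,0].max(),'y',g[g[:,0]>25][:,1].min(),g[g[:,0]>25][:,1].max())
T=k0+95.5*CX; to([T[0],T[1],205],down(178.07))
```

```text
90 board x min 150.0 panel (np.float64(26.7), np.float64(38.0))
120 board x min 150.6 panel (np.float64(26.7), np.float64(37.7))
150 board x min 150.2 panel (np.float64(26.8), np.float64(37.8))
180 board x min 150.6 panel (np.float64(26.8), np.float64(37.8))
210 board x min 150.0 panel (np.float64(26.8), np.float64(38.0))
240 board x min 150.6 panel (np.float64(26.7), np.float64(37.8))
270 board x min 150.3 panel (np.float64(26.9), np.float64(36.3))
300 board x min 160.2 panel None
floor [[ 43.9 -78.5  17.6]
 [169.2 109.9  24.9]] 19.221248686530473
knob [[ -6.3 -11.6  51. ]
 [  2.7   3.5  64.4]
 [  8.9  13.6  68. ]]
stapler tool x -23.410084783593568 47.55484155574931 y -12.997509182548695 12.99917173032667
shift [-0.0038  0.0101 -0.0255] turn [-4.000e-02 -4.000e-02 -8.955e+01] dist 0.028
```

Emit:
step_arm(
  series="-0.001 0.002 -0.02 0 0 -5 210;-0.002 0.005 -0.0255 0 0 -15 210;-0.003 0.008 -0.0255 0 0 -25 210;-0.004 0.01 -0.0255 0 0 -35 210;-0.004 0.01 -0.0255 0 0 -45 210;-0.004 0.01 -0.0255 0 0 -55 210;-0.004 0.01 -0.0255 0 0 -65 210;-0.004 0.01 -0.0255 0 0 -75 210;-0.004 0.01 -0.0255 0 0 -84 210;-0.004 0.01 -0.0255 0 0 -89.5 210",
)

```text
time_s: 23.52
tcp_pos: [663.5, -49.5, 204.8]
orientation: [-3.141, -0.001, 3.109]
ft_force: [0.7, -0.2, -0.8]
finger_gap: 21.3
```

Emit:
step_arm(
  series="0 0 0 0 0 0 210;0 0 0 0 0 0 210;0 0 0 0 0 0 210",
)

```text
time_s: 23.9
tcp_pos: [663.6, -49.9, 205.0]
orientation: [-3.141, -0.001, 3.104]
ft_force: [0.4, 0.7, -1.4]
finger_gap: 21.7
```

Run:
```python
from h import *
k0=np.array([568,-45.2,0]);T=k0+95.5*CX
s=ctrl.sense();print(s['joint_pos'].round(2),s['finger_gap'])
to([T[0],T[1],110],down(178.07))
im,d,p=snap('wrist','w14'); w=world(d,p)
v=~np.isnan(w).any(-1);P,R=pose(); q=R.inv().apply(w[v]-P); g=q[(abs(q[:,1])<13)&(q[:,2]<12)&(q[:,2]>-15)&(q[:,0]>-60)&(q[:,0]<70)]; print('stapler tool x',g[:,0].max())
r=g[(g[:,0]>24)]; c=r[:,:2]-r[:,:2].mean(0); u=np.linalg.svd(c,full_matrices=False)[2][0]; print('ang',np.degrees(np.arctan2(u[1],u[0])),r[:,1].mean())
```

```text
[ 0.76  0.96 -1.27  1.55  0.93  1.34  0.91] 21.704332511988834
shift [0.0002 0.0016 0.095 ] turn [-0.05 -0.03 -0.23] dist 0.095
stapler tool x 46.97851891244279
ang 90.9530847908406 0.011495693380273607
```

View pics/w14.png

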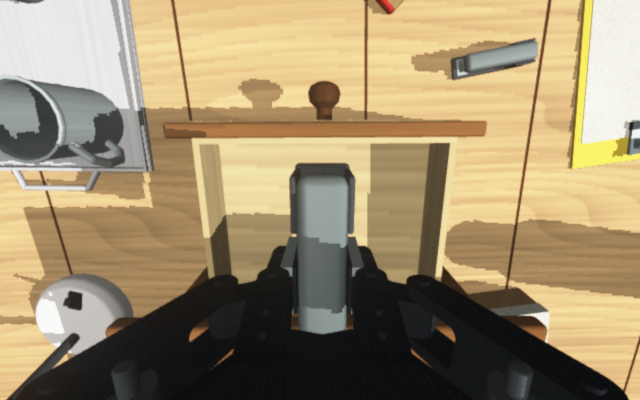

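The stapler lines up with the drawer's depth and is centred between its walls, so I'll lower it.

Emit:
step_arm(
  series="0.001 0.0015 0.02 0 0 -0.2 210;0.001 0.0015 0.05 0 0 -0.2 210;0.001 0.0015 0.08 0 0 -0.2 210;0.001 0.0015 0.1 0 0 -0.2 210;0.001 0.0015 0.12 0 0 -0.2 210;0.001 0.0015 0.13 0 0 -0.2 210;0.001 0.0015 0.135 0 0 -0.2 210;0.001 0.0015 0.135 0 0 -0.2 210",
)

```text
time_s: 24.95
tcp_pos: [662.8, -48.5, 70.2]
orientation: [-3.141, -0.0, 3.108]
ft_force: [0.6, 0.2, -2.7]
finger_gap: 21.3
```

Run:
```python
from h import *
k0=np.array([568,-45.2,0]);T=k0+94.5*CX
s=ctrl.sense();print(s['joint_pos'].round(2),s['finger_gap'])
to([T[0],T[1],52],down(178.07))
im,d,p=snap('wrist','w15')
```

```text
[ 0.72  1.09 -1.15  1.62  1.07  1.17  0.84] 21.259277446431575
shift [0.0004 0.0001 0.0182] turn [-0.02 -0.01  0.01] dist 0.018
```

View pics/w15.png

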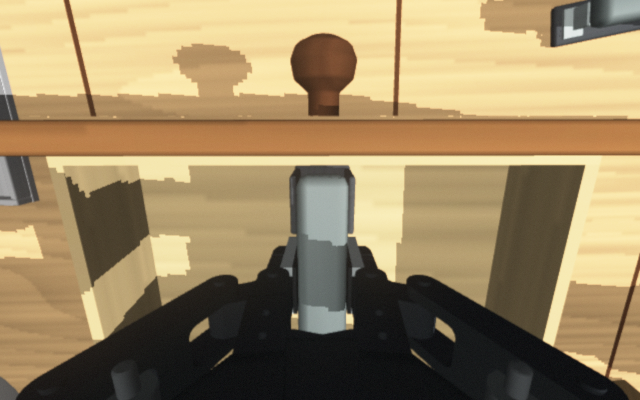

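Emit:
step_arm(
  series="0 0 0.008 0 0 0 210;0 0 0.014 0 0 0 210;0 0 0.0165 0 0 0 210;0 0 0.0165 0 0 0 210;0 0 0.018 0 0 0 210;0 0 0.018 0 0 0 210",
)

```text
time_s: 25.75
tcp_pos: [662.6, -48.6, 51.9]
orientation: [-3.141, -0.001, 3.108]
ft_force: [0.3, -0.5, -2.3]
finger_gap: 21.1
```

Emit:
step_arm(
  series="0 0 0.001 0 0 0 210;0 0 0.001 0 0 0 210;0 0 0.002 0 0 0 210;0 0 0.002 0 0 0 210",
)

```text
time_s: 26.25
tcp_pos: [663.3, -48.6, 51.3]
orientation: [-3.141, 0.001, 3.108]
ft_force: [-0.7, -0.9, 4.5]
finger_gap: 21.2
```

Contact at 4.5 N. I'll release and lift straight up.

Emit:
step_arm(
  series="0 0 0 0 0 0 90;0 0 0 0 0 0 90;0 0 0 0 0 0 90;0 0 0 0 0 0 90;0 0 -0.01 0 0 0 90;0 0 -0.04 0 0 0 90;0 0 -0.09 0 0 0 90;0 0 -0.14 0 0 0 90;0 0 -0.15 0 0 0 90;0 0 -0.15 0 0 0 90",
)

```text
time_s: 27.5
tcp_pos: [663.0, -48.4, 201.9]
orientation: [-3.14, 0.002, 3.108]
ft_force: [-0.5, 0.2, 0.8]
finger_gap: 55.3
```

Run:
```python
from h import *
im,d,p=snap('wrist','w16')
w=world(d,p); v=~np.isnan(w).any(-1); r=w[v]-[568,-45.2,0]; L=np.c_[r@CX,r@CY,w[v][:,2]]
g=L[(abs(L[:,1])<40)&(L[:,2]>45)&(L[:,2]<75)&(L[:,0]>44)&(L[:,0]<170)]; print(np.percentile(g,[1,50,99],axis=0).round(1))
```

```text
[[ 44.4 -18.   50.1]
 [ 86.1  -0.4  59.5]
 [138.7  18.1  68.6]]
```

View pics/w16.png

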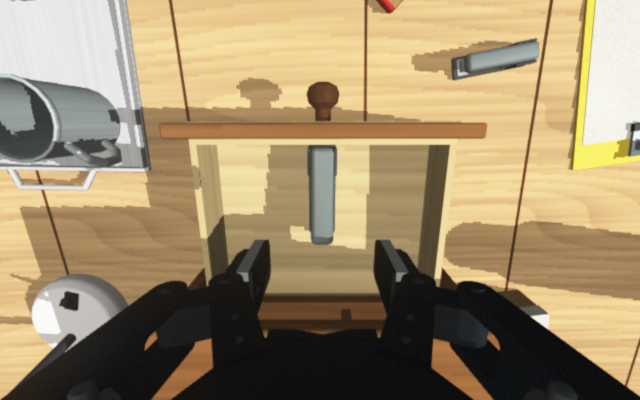

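The stapler lies in the drawer at (322,195), fully in front of the top board. Now back to the knob.

Run:
```python
from h import *
K=np.array([568,-45.2,53]); R=tiltf(40); z=R.apply([0,0,1])
print(ctrl.sense()['joint_pos'].round(2))
to([535,-44,206],R)
```

```text
[ 0.76  0.96 -1.26  1.56  0.93  1.33  0.91]
shift [ 0.1275  0.0004 -0.0057] turn [-7.000e-02 -5.003e+01  4.000e-02] dist 0.128
```

Emit:
step_arm(
  series="0.04 0 -0.006 0 -4 0 0;0.07 0 -0.006 0 -12 0 0;0.09 0 -0.006 0 -20 0 0;0.105 0 -0.006 0 -28 0 0;0.115 0 -0.006 0 -36 0 0;0.1275 0 -0.006 0 -44 0 0;0.1275 0 -0.006 0 -50 0 0;0.1275 0 -0.006 0 -50 0 0;0.1275 0 -0.006 0 -50 0 0;0.1275 0 -0.006 0 -50 0 0",
)

```text
time_s: 28.8
tcp_pos: [535.5, -44.5, 205.8]
orientation: [-3.141, 0.871, 3.107]
ft_force: [0.0, -0.6, 0.4]
finger_gap: 85.6
```

Run:
```python
from h import *
R=tiltf(40); z=R.apply([0,0,1]); K=np.array([568,-45.2,53])
print(ctrl.sense()['joint_pos'].round(2))
to([535,-44,206],R); to(K-z*60+[0,0,20],R); to(K-z*40,R); to([561.8,-45,59],R)
```

```text
[ 1.17  0.68 -1.36  2.42  2.26  0.71 -0.37]
shift [ 0.0002  0.0005 -0.0005] turn [-0.04 -0.12 -0.02] dist 0.001
shift [0.0807 0.0004 0.0504] turn [-0.04 -0.12 -0.02] dist 0.095
shift [0.096  0.0004 0.0833] turn [-0.04 -0.12 -0.02] dist 0.127
shift [0.0953 0.0005 0.1147] turn [-0.04 -0.12 -0.02] dist 0.149
```

Emit:
step_arm(
  series="0.04 0 0.025 0 0 0 0;0.08 0 0.05 0 0 0 0;0.096 0.0004 0.07 0 0 0 0;0.096 0.0004 0.083 0 0 0 0;0.0955 0.0005 0.1 0 0 0 0;0.0953 0.0005 0.1147 0 0 0 0;0.0953 0.0005 0.1147 0 0 0 0;0.0953 0.0005 0.1147 0 0 0 0",
)

```text
time_s: 29.8
tcp_pos: [562.3, -45.3, 60.8]
orientation: [-3.137, 0.874, 3.112]
ft_force: [-0.2, -0.1, 0.1]
finger_gap: 85.6
```

Run:
```python
from h import *
R=tiltf(40)
print(ctrl.sense()['joint_pos'].round(2))
to([561.8,-45,59],R)
snap('wrist','w17')
```

```text
[ 1.1   1.46 -1.34  2.38  2.58  1.22 -0.02]
shift [0.0017 0.0003 0.0008] turn [-0.1   0.09  0.15] dist 0.002
```

View pics/w17.png

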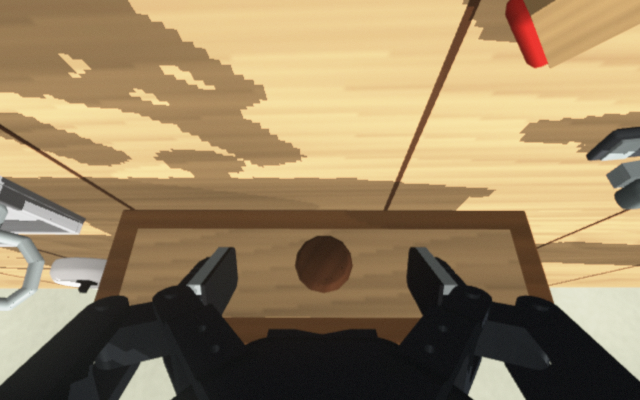

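The knob is centred at (323,263). J2 is high, so before gripping I'll check that the elbow is clear of things.

Run:
```python
from h import *
snap('scene','s5');im,d,p=snap('top','top5')
w=world(d,p); s=w[200:400,380:640]; 
for r in range(210,400,20):
  print(r,[None if np.isnan(w[r,c,2]) else int(w[r,c,2]) for c in range(370,640,20)])
```

```text
210 [0, 0, 3, 7, 3, 55, 3, -3, -1, -3, -5, -757, -751, -752]
230 [172, 117, -3, 3, 4, 5, 0, 0, 1, -4, 0, -754, -750, -753]
250 [215, 0, -2, 6, 77, 69, -3, -2, -1, -4, 1, -745, -754, -747]
270 [279, 264, 2, -1, 5, 2, -2, 50, 2, 23, 23, -726, -588, -476]
290 [294, 309, 307, 301, 3, -2, 2, 0, 25, 30, 27, -729, -576, -483]
310 [4, 255, 297, 318, 328, 336, 336, -2, 23, 25, 31, 30, -571, -488]
330 [-4, 2, 0, -1, 0, 332, 348, 365, 374, 372, 400, 4, -584, -498]
350 [3, 0, 1, -9, -3, -4, 2, 2, 372, 399, 414, 422, -747, -502]
370 [15, -1, None, 0, -4, 324, 365, 382, 393, 402, 409, 422, -754, -752]
390 [139, -2, 0, 339, 358, 375, 386, 392, 393, -1, -5, -1, -541, -700]
```

View pics/s5.png

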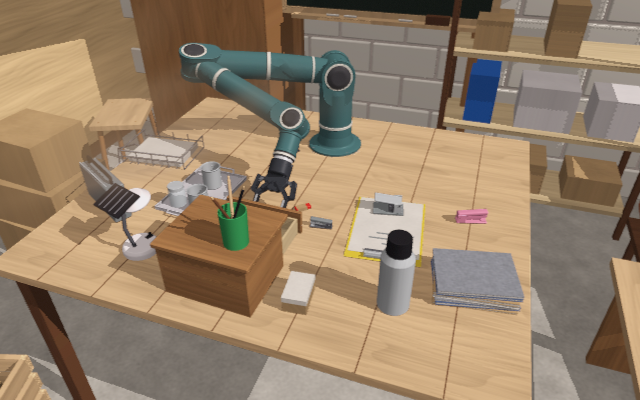

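View pics/top5.png

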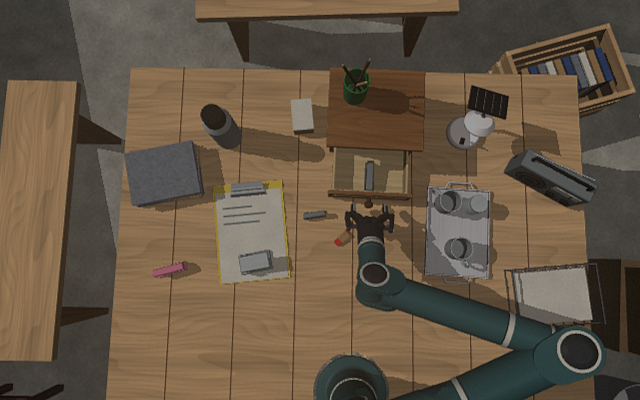

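The elbow and forearm run about 300–420 mm up, well above the tray, so I can grip and push.

Emit:
step_arm(
  series="0.0017 0 0.0008 0 0 0 200;0.0017 0 0.0008 0 0 0 200;0.0017 0 0.0008 0 0 0 200;0.0017 0 0.0008 0 0 0 200;0.0017 0 0.0008 0 0 0 200;0.0017 0 0.0008 0 0 0 200",
  force=50,
)

```text
time_s: 30.7
tcp_pos: [561.2, -44.4, 57.6]
orientation: [-3.141, 0.872, 3.109]
ft_force: [-0.9, 0.1, 1.9]
finger_gap: 25.4
```

Run:
```python
from h import *
s=ctrl.sense();print(s['finger_gap'],s['ft_force']);p,R=pose()
to(p+CX*70,R);to(p+CX*132,R);to(p+CX*140,R)
```

```text
25.376407945991033 [-0.94275587  0.07200666  1.87860176]
shift [-0.045  -0.      0.0536] turn [0. 0. 0.] dist 0.07
shift [-8.490e-02 -1.000e-04  1.011e-01] turn [0. 0. 0.] dist 0.132
shift [-9.000e-02 -1.000e-04  1.072e-01] turn [0. 0. 0.] dist 0.14
```

Emit:
step_arm(
  series="-0.0064 0 0.0077 0 0 0 200;-0.0161 0 0.0191 0 0 0 200;-0.0257 0 0.0306 0 0 0 200;-0.0354 0 0.0421 0 0 0 200;-0.045 0 0.0536 0 0 0 200;-0.0546 0 0.065 0 0 0 200;-0.0643 0 0.0766 0 0 0 200;-0.0739 0 0.088 0 0 0 200;-0.081 0 0.0965 0 0 0 200;-0.085 0 0.1012 0 0 0 200",
)

```text
time_s: 31.95
tcp_pos: [694.1, -48.8, 57.6]
orientation: [-3.141, 0.872, 3.109]
ft_force: [-2.1, 2.6, 3.5]
finger_gap: 25.2
```

Emit:
step_arm(
  series="-0.0015 0 0.0018 0 0 0 200;-0.003 0 0.0036 0 0 0 200;-0.0045 0 0.0054 0 0 0 200;-0.0045 0 0.0054 0 0 0 200",
)

```text
time_s: 32.45
tcp_pos: [700.3, -49.0, 57.7]
orientation: [-3.141, 0.872, 3.109]
ft_force: [-1.5, 2.3, 5.0]
finger_gap: 24.9
```

Emit:
step_arm(
  series="-0.001 0 0.0012 0 0 0 200;-0.002 0 0.0024 0 0 0 200;-0.002 0 0.0024 0 0 0 200",
)

```text
time_s: 32.83
tcp_pos: [700.5, -48.9, 57.6]
orientation: [-3.139, 0.869, 3.111]
ft_force: [-23.8, -1.6, 15.3]
finger_gap: 25.1
```

The drawer is at its stop: 24 N, with 139 mm travelled. I'll relax, open and back off.

Emit:
step_arm(
  series="0.001 0 -0.0012 0 0 0 200;0.0012 0 -0.0014 0 0 0 0;0.0012 0 -0.0014 0 0 0 0;0.0012 0 -0.0014 0 0 0 0;0.0012 0 -0.0014 0 0 0 0;0.0012 0 -0.0014 0 0 0 0;0.001 0 -0.02 0 0 0 0;0 0 -0.06 0 0 0 0;0 0 -0.11 0 0 0 0;0 0 -0.13 0 0 0 0",
)

```text
time_s: 34.08
tcp_pos: [601.9, -45.3, 142.9]
orientation: [-3.139, 0.874, 3.112]
ft_force: [-0.4, -0.1, -0.3]
finger_gap: 85.4
```

Run:
```python
from h import *
s=ctrl.sense();print(s['joint_pos'].round(2),s['tcp_pos'])
im,d,p=snap('wrist','w18'); w=world(d,p); snap('top','top6'); snap('scene','s6')
k=w[(w[...,2]>25)&(w[...,2]<85)&(w[...,0]>685)&(w[...,0]<725)&(abs(w[...,1]+49)<25)]
for x in range(685,725,4):
    q=k[(k[:,0]>=x)&(k[:,0]<x+4)]
    if len(q)>3: print(x,len(q),'y',np.percentile(q[:,1],[2,98]).round(1),'z',np.percentile(q[:,2],[2,98]).round(1))
```

```text
[ 1.1   1.31 -1.49  2.3   2.33  1.15  0.05] [601.89767566 -45.3459475  142.86676746]
697 199 y [-57.9 -43.4] z [46.8 61. ]
701 329 y [-61.7 -38.5] z [43.1 65.8]
705 127 y [-63.5 -37. ] z [47.5 67.4]
709 30 y [-59.9 -36.1] z [54.8 67.8]
713 17 y [-61.1 -40.2] z [61.3 67. ]
```

View pics/w18.png

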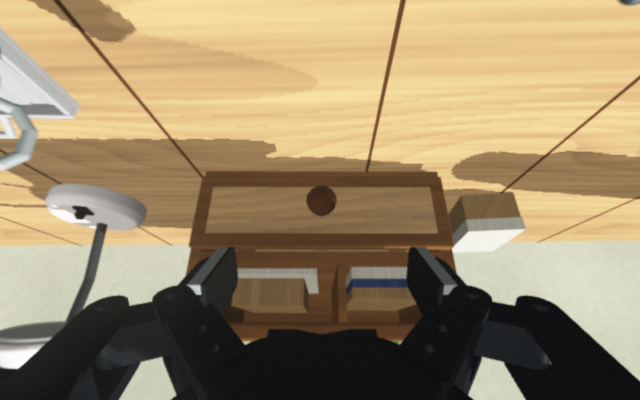

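View pics/top6.png

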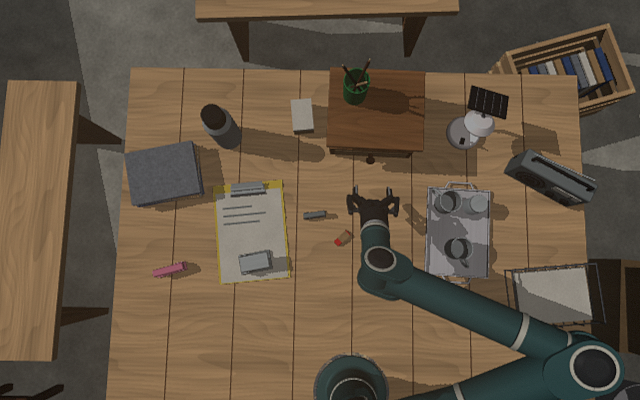

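Run:
```python
from h import *
im,d,p=snap('wrist','w19'); w=world(d,p); v=~np.isnan(w).any(-1); r=w[v]-[568,-45.2,0]; L=np.c_[r@CX,r@CY,w[v][:,2]]
for z0 in range(20,175,8):
    g=L[(L[:,2]>z0)&(L[:,2]<z0+8)&(abs(L[:,1])>30)&(abs(L[:,1])<95)&(L[:,0]>120)&(L[:,0]<300)]
    if len(g)>20: print(z0,len(g),np.percentile(g[:,0],[2,20,50,80]).round(1))
kn=L[(abs(L[:,1])<18)&(L[:,2]>35)&(L[:,2]<72)&(L[:,0]<150)&(L[:,0]>110)]; print('knob min x',np.percentile(kn[:,0],[0.5,2]))
im,d,p=load('w10'); w=world(d,p); v=~np.isnan(w).any(-1); r=w[v]-[568,-45.2,0]; L=np.c_[r@CX,r@CY,w[v][:,2]]
kn=L[(abs(L[:,1])<18)&(L[:,2]>35)&(L[:,2]<72)&(L[:,0]<10)&(L[:,0]>-30)]; print('open knob min x',np.percentile(kn[:,0],[0.5,2]))
```

```text
20 745 [164.6 165.6 166.2 166.7]
28 885 [163.4 164.2 164.7 165.2]
36 893 [163.4 164.2 164.8 165.3]
44 914 [163.5 164.1 164.7 165.3]
52 970 [163.4 164.2 164.8 165.3]
60 996 [163.5 164.2 164.7 165.2]
68 1039 [163.4 164.2 164.7 165.2]
76 1121 [163.7 165.2 166.  166.7]
84 1393 [164.9 165.8 166.6 168.3]
92 870 [176.9 177.8 178.3 178.9]
100 1568 [177.3 179.3 197.8 210.4]
108 1129 [202.2 203.3 219.8 236.3]
116 878 [202.1 203.1 219.2 236.6]
124 922 [201.8 203.  219.8 236.6]
132 1158 [202.6 219.  236.8 261.6]
156 754 [150.  150.9 151.6 152.6]
164 545 [149.7 150.6 151.3 151.9]
knob min x [131.0685708  131.35754256]
open knob min x [-8.66058218 -8.33145407]
```

Knob end travel was 139.7 mm, and the board-to-front gap of 14.8 mm matches the 15 mm given, so the drawer looks shut. I'll still nudge the knob end with closed fingers to make sure the release didn't pull it open.

Run:
```python
from h import *
to([655,-47.5,61],tiltf(40)); to([671,-48,61],tiltf(40))
```

```text
shift [0.0287 0.0012 0.0899] turn [-0.1  -0.04  0.02] dist 0.094
shift [0.0184 0.0012 0.1022] turn [-0.1  -0.04  0.02] dist 0.104
```

Emit:
step_arm(
  series="0 0 0 0 0 0 255;0 0 0 0 0 0 255;0 0 0 0 0 0 255;0.01 0 0.02 0 0 0 255;0.025 0.001 0.05 0 0 0 255;0.0287 0.0012 0.08 0 0 0 255;0.0287 0.0012 0.09 0 0 0 255;0.022 0.0012 0.098 0 0 0 255;0.0184 0.0012 0.1022 0 0 0 255;0.0184 0.0012 0.1022 0 0 0 255",
)

```text
time_s: 35.52
tcp_pos: [670.9, -47.2, 62.3]
orientation: [-3.14, 0.873, 3.109]
ft_force: [-0.2, 0.8, 0.3]
finger_gap: -0.3
```

Emit:
step_arm(
  series="-0.001 0 0.0012 0 0 0 255;-0.0025 0 0.003 0 0 0 255;-0.0025 0 0.003 0 0 0 255",
)

```text
time_s: 35.9
tcp_pos: [674.5, -47.4, 61.3]
orientation: [-3.141, 0.872, 3.109]
ft_force: [-0.0, 0.7, -0.1]
finger_gap: -0.5
```

Emit:
step_arm(
  series="-0.001 0 0.0012 0 0 0 255;-0.0025 0 0.003 0 0 0 255;-0.0025 0 0.003 0 0 0 255",
)

```text
time_s: 36.28
tcp_pos: [676.0, -47.0, 60.7]
orientation: [-3.14, 0.869, 3.11]
ft_force: [-16.1, -3.7, 7.8]
finger_gap: 0.4
```

Run:
```python
from h import *
snap('wrist','w20')
```

```text
(no output)
```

View pics/w20.png

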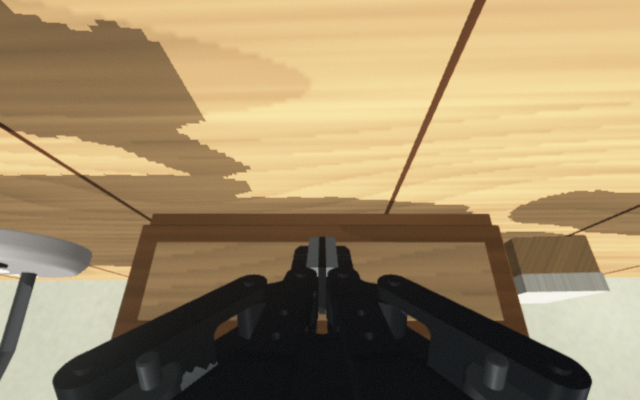

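The fingers press the knob end with 16 N and it doesn't move, so the drawer is at its stop. I'll retreat clear.

Emit:
step_arm(
  series="0.002 0 -0.005 0 0 0 255;0.002 0 -0.03 0 0 0 255;0 0 -0.08 0 0 0 255;0 0 -0.13 0 0 0 255;0 0 -0.14 0 0 0 255;0 0 -0.14 0 0 0 255;0 0 -0.14 0 0 0 255",
)

```text
time_s: 37.2
tcp_pos: [572.0, -44.2, 150.5]
orientation: [-3.141, 0.871, 3.107]
ft_force: [-0.3, -0.7, 0.1]
finger_gap: 0.2
```

Run:
```python
from h import *
s=ctrl.sense();print(s['time_s'],s['tcp_pos'],s['ft_force'],abs(s['qd']).max())
im,d,p=snap('wrist','w21'); w=world(d,p); v=~np.isnan(w).any(-1); r=w[v]-[568,-45.2,0]; L=np.c_[r@CX,r@CY,w[v][:,2]]
kn=L[(abs(L[:,1])<18)&(L[:,2]>35)&(L[:,2]<72)&(L[:,0]<150)&(L[:,0]>110)]; print('knob min x',np.percentile(kn[:,0],[0.5,2]))
for z0 in (44,60,84,156):
    g=L[(L[:,2]>z0)&(L[:,2]<z0+8)&(abs(L[:,1])>30)&(abs(L[:,1])<95)&(L[:,0]>120)&(L[:,0]<300)]
    print(z0,len(g),np.percentile(g[:,0],[50]).round(1) if len(g) else '')
im,d,p=snap('top','top7'); snap('scene','s7'); w=world(d,p); im0,d0,p0=load('top0'); w0=world(d0,p0)
def c(w,u0,u1,v0,v1,z0,z1):
    q=w[v0:v1,u0:u1].reshape(-1,3); q=q[(q[:,2]>z0)&(q[:,2]<z1)]; return q.mean(0).round(1)
for n,b in dict(mug2=(430,462,185,215,70,95),jar=(462,492,185,220,60,90),look=(300,330,205,225,6,60),punch=(235,275,247,277,15,70),eraser=(330,355,228,250,5,30)).items(): print(n,c(w0,*b),c(w,*b))
q=w[230:270,440:480].reshape(-1,3); q=q[(q[:,2]>72)&(q[:,2]<95)]; print('mug',cv2.minEnclosingCircle(q[:,:2].astype(np.float32)),np.median(q[:,2]))
```

```text
37.2 [572.0078842  -44.22792256 150.51998711] [-0.34103507 -0.67943097  0.14410786] 0.007623279450790072
knob min x [130.73682505 131.25951101]
44 748 [164.9]
60 820 [164.8]
84 1145 [166.7]
156 66 [151.2]
mug2 [ 586.6 -293.3   78.8] [ 587.4 -292.1   79.3]
jar [ 575.9 -376.    77.1] [ 576.  -376.2   77. ]
look [539.1 125.4  27.5] [538.8 125.1  26.8]
punch [388.  305.5  48.4] [387.9 305.5  48.6]
eraser [468.   35.1  11.1] [467.7  35.6  10.6]
mug ((430.79736328125, -325.6504211425781), 43.54115295410156) 81.13415127378587
```

View pics/top7.png

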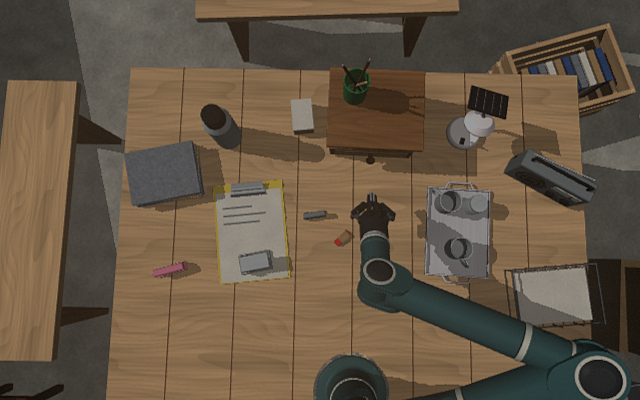

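The drawer is shut with its knob at (370,160), the mug is upright on the tray at (458,248), and everything else is where it was. The gripper touches nothing, so I'll hand in.

```bash
python3 -c "
from rig import ctrl
print(ctrl.hand_in())"
```

```text
the job is handed in; nothing more can be done
None
```

I handed the job in at about 37 s of the 72 s allowed. The mug stands upright on the empty half of the tray. The stapler, the larger of the two grey ones, is in the drawer, and the drawer is shut.

**Order of work:** I moved the mug first. Then I pulled the drawer to its end stop by the knob and laid the stapler along the drawer's depth. Last I pushed the drawer to its stop and pressed on the knob end once more to be sure.

**Last checks:**
- **Drawer:** a final 16 N push did not move it. The knob end had travelled 139.7 mm of the 140 mm from fully open. The gap from board edge to drawer front measured between 13.3 and 15.5 mm, depending on which part of the front I measured, against 15 mm nominal. The knob end stood about 1 mm further out from the board edge than nominal, within the 2 mm calibration.
- **Mug:** its rim is at about 81 mm, a little below the expected 84 mm.
- **Other things:** the second mug, sugar jar, eraser, punch and small stapler are within about 1.5 mm of where they started, which is within measurement noise. I checked the rest only by eye in the final top view.
- **Forces:** the highest wrist force I saw was about 28 N, while pushing the drawer shut. The arm was touching nothing at hand-in.

**One failed move:** the first attempt to reach the knob, camera side up, stalled near a limit of the last joint. I turned the tool half round and the second approach worked.

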